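# Put flat battery packs on charge: flip against a stop, hook under the lip, swing down

## Task

Put every flat battery pack that is on the desk on charge, one to a bay of the grey charging cradle. The packs lie with their brass contacts up, and they charge with the contacts down and the yellow label up, so turn each one over by pushing it up against the sloping steel stop, then hook one end under the cradle's black lip and swing the other end down and in until the pack lies flat in its bay, behind the corner stops. Leave the tape roll, the label roll and the mains adapter where they are.

Things in the scene. Friction and masses are not known exactly. Their poses are not given: they have to be found in the camera images.
- charger: grey three-bay charging cradle, fixed, 142 (x) x 228 (y) x 52 mm high; origin at the centre of its underside, x points to its lip end (away from the robot), z up. Bays side by side along y, 74 mm apart: pockets 126 mm long (x = -63 to 63 mm), 68 mm wide, floor 22 mm above the desk, parted by black rails 6 mm wide that rise 6 mm above the floor.
- lip (a point): middle of the lower near edge of the cradle's black lip, which runs over all three bays: at cradle x = 53 mm, 46 mm above the desk (24 mm above the pocket floor). The lip overhangs each pocket by 10 mm, from the end wall (inner face at cradle x = 63 mm) back to this point; it is 6 mm thick. Axes as the cradle's.
- notch (a point): middle of the near (-x) edge of the middle bay, at floor height (22 mm above the desk), cradle x = -71 mm. At this end of every bay two corner stops, 8 mm high and each 12 mm wide, keep the seated pack from sliding out (it must lie behind them, not on them); between them an open finger notch 44 mm wide goes down to the desk and reaches 46 mm in under the pack's end.
- bay_1 (a point): where the centre of a seated pack lies in the left (+y) bay: middle of the pocket, 7 mm above its floor (29 mm above the desk); axes as the cradle's
- bay_2 (a point): where the centre of a seated pack lies in the middle bay: middle of the pocket, 7 mm above its floor (29 mm above the desk); axes as the cradle's
- bay_3 (a point): where the centre of a seated pack lies in the right (-y) bay: middle of the pocket, 7 mm above its floor (29 mm above the desk); axes as the cradle's
- stop: sloping stop, fixed: a smooth, slippery steel plate 130 mm wide (along its x) and 5 mm thick, rising from the desk at 60 degrees and leaning to its +y. Origin on the desk at the middle of the face's foot line. A pack lying square in front of it (at -y, its length along y) and pushed by its rear end in +y climbs the face and ends leaning flat on it at 60 degrees.
- stop_top (a point): middle of the upper edge of the stop's face, 63 mm above the desk and 37 mm (+y) behind the foot line; axes as the stop's. A pack pushed fully home leans here by friction with its former top face to -y and about 47 mm of its length free above this edge, to be pinched across its 14 mm with the hand tilted along it. Behind the plate is only a 4 mm base sheet, 61 mm deep from the foot line.
- pack_a: flat battery pack: black slab 62 (x) x 120 (y) x 14 (z) mm, about 0.16 kg, origin at its centre. +z points out of the contact face (grey strip and four brass contact bars across its middle); the other face has a yellow label. It starts on the desk, contacts up; the two ends are alike. Two or three packs are there from start to start.
- pack_b: flat battery pack: black slab 62 (x) x 120 (y) x 14 (z) mm, about 0.16 kg, origin at its centre. +z points out of the contact face (grey strip and four brass contact bars across its middle); the other face has a yellow label. It starts on the desk, contacts up; the two ends are alike. Two or three packs are there from start to start.
- pack_c: flat battery pack: black slab 62 (x) x 120 (y) x 14 (z) mm, about 0.16 kg, origin at its centre. +z points out of the contact face (grey strip and four brass contact bars across its middle); the other face has a yellow label. It starts on the desk, contacts up; the two ends are alike. Two or three packs are there from start to start.
- tape_roll: roll of tan tape, 94 mm across, 48 mm high, origin at the centre of its underside; leave it alone
- label_roll: white roll of labels, 69 mm across, 40 mm high, origin at the centre of its underside; leave it alone
- power_adapter: black mains adapter, 42 x 109 x 30 mm, origin at the centre of its underside; leave it alone

How it is judged:
By the outcome, as a careful person would: the job done as asked, in the order asked, and still so for the second after the job is handed in, with the robot touching nothing.
Of pack_a, pack_b, pack_c only 2 to 3 are there at a start; the rules pass over those that are not, and their reading is None.
At some moment in a run one of pack_a, pack_b, pack_c may be knocked a few centimetres aside while the robot is not near it.
Once in a run the grip may slacken for a moment while it holds something.
It also fails if it takes over 210 s, if anything falls off the work surface, if the arm or the gripper's body presses on something with over 40 N, if the wrist force passes 120 N, or if a joint passes its speed limit or range.

## Robot

A 6-joint arm with a two-finger parallel gripper is mounted at the origin on the work surface; the furniture and walls round the work are solid. World frame = base frame: x ahead of the robot, y to its left, z up, the work surface at z = 0. Lengths are in m, angles in rad, forces in N, time in s.
With the tool pointing down it reaches from about 0.275 to 0.85 m from the base axis. Payload 19 kg.
Tool frame: the origin (TCP) lies between the finger pads; the fingertips stand 11 mm ahead of it and the grasp point (between the pads) lies 8 mm behind it; z points along the fingers, y is the line along which they close (so a half turn about z gives the same grasp; the last joint's range is limited). The gripper opens to 85 mm and grips with 20 to 120 N. Pads are 22 mm wide; open, the fingers measure 114 mm over their backs; the gripper's body (76 mm by 85 mm) begins 54 mm behind the grasp point. The pads swing forward as they close: fully open they stand 13 mm farther back than shut.
Start: joints at [1.189, 0.15, 1.437, -0, 1.554, -0.134], TCP at [0.141, 0.557, 0.242] pointing down, gripper open.
Joint ranges: [-2.8, 2.8], [-0.68, 2.1], [0.12, 2.68], [-1.39, 4.53], [0.16, 2.79], [-2.81, 2.81]. Speed limits (rad/s): [1.89, 1.89, 2.22, 3.01, 3.01, 3.01].

## Interface

Orientations are given as a rotation vector (axis times angle).
In Python, from plant import env gives the robot as it stands.
- The arm moves only by the shell command python3 -m crank 'ROWS' [FORCE]. ROWS is text: rows parted by semicolons, each of 7 numbers parted by spaces: the shift along the tool's x, y, z in units of 30 mm (1.0 is 30 mm), then the turn, a rotation vector about the tool's x, y, z in units of 6 degrees (1.0 is 6 degrees), then the finger opening in mm, from 0 to 85.4. A call has 1 to 10 rows; each row shifts and turns the commanded pose from where the row before left it, along the tool's axes as they then stand; what a row does not reach is not made up. A row lasts 1/12 s, in which the tool goes at most 41.7 mm and 7.16 degrees, less where a joint would pass 70% of its speed; a pose out of reach is approached as far as the arm can. A call is refused whole if a number of a shift passes 1 or a number of a turn 1, either way. A call with a gripper value outside its range is refused whole. The fingers move at their own pace and stop on an object; FORCE is the grip in N (left out, the last holds). Time passes only in rows, so rows that do not move let the fingers close. It gives the time, the measured TCP pose, the force, the opening and the grip force at its end, in the units of the state.
- env.sense(): the state, without advancing time (a new reading comes with each control period).
- env.capture(name): name is "side" or "top" or "wrist"; returns a dict with "frame" (420x560x3 uint8, blue, green, red), "depth" (420x560 float32, m along the optical axis (not along the pixel's ray), 0 where there is no reading), "mtx" (3x3 intrinsics, pixels), "origin" and "rotation" of the camera in the world. Camera axes: x right, y up, looking along -z (the intrinsics and any distortion apply to the point x, -y, -z); pixel columns grow to the right and rows downward; lengths in m; the calibration is good to about 2 mm. A picture is of the moment at which its call begins.
- env.job_done(): hands the job in; it is judged then, once.
The state is a dict: "t": time; "joints": joint angles; "joint_vel": joint speeds; "joint_efforts": joint torques, N m; "tool_pos": TCP position; "eef_rot": TCP orientation; "force": force on the tool from outside, world axes, zero at the start; "ft_torque": the same for the moment, N m; "width": opening from 0.0 (shut) to 1.0 (fully open); "finger_force": force on a finger pad.
Only numpy, scipy, OpenCV 4.12 (cv2) and the standard library are available. Lean on these libraries where they do the work, as an engineer would, in place of code of your own. Each camera call takes 0.05 s, during which the arm holds its last target. There are 200 camera calls.

## Working session

There is one attempt and no reset: what is moved stays moved. The work goes in short steps, Python scripts to look and compute and a shell command to move; the robot and the scene stay as the last step left them, time stands still between calls to the robot, and variables do not carry over. Pictures are saved under pics/ and viewed, at most 14 in all, crops included, and the job is handed in when it is done.

```bash
ls; mkdir -p pics; cat > h.py <<'E'
import numpy as np, cv2
from plant import env
from scipy.spatial.transform import Rotation as R
def cap(n):
    return env.capture(n)
def pts(c):
    K=np.array(c["mtx"]);d=c["depth"];h,w=d.shape
    u,v=np.meshgrid(np.arange(w),np.arange(h))
    p=np.stack([(u-K[0,2])/K[0,0]*d,-(v-K[1,2])/K[1,1]*d,-d],-1)
    P=p@np.array(c["rotation"]).T+np.array(c["origin"])
    P[d==0]=np.nan
    return P
def st():
    s=env.sense();print(s["t"],np.round(s["tool_pos"],4),np.round(s["eef_rot"],3),np.round(s["force"],1),s["width"],s["finger_force"]);return s
E
python3 - <<'E'
from h import *
s=env.sense();print(s)
for n in("top","side"):
    c=cap(n);cv2.imwrite(f"pics/{n}0.png",c["frame"]);np.savez(f"{n}0.npz",P=pts(c),f=c["frame"]);print(n,c.keys(),c["mtx"],c["origin"],c["rotation"])
E
```

```text
pics
{'t': 0.0, 'joints': array([ 1.18897378e+00,  1.50977723e-01,  1.43800427e+00,  2.67118368e-05,
        1.55378803e+00, -1.34025064e-01]), 'joint_vel': array([-0.00146692,  0.00052143,  0.00136918,  0.00023287, -0.00077073,
        0.00055346]), 'joint_efforts': array([-1.99579728e-03, -7.13065052e+01, -5.70870423e+01, -3.11363528e-04,
        9.15378478e-03, -8.75008823e-05]), 'tool_pos': array([0.14097212, 0.55722416, 0.24169349]), 'eef_rot': array([-3.88204637e-01, -3.11718612e+00,  1.77734025e-03]), 'force': array([ 0.41835794, -0.15608022, -0.15831067]), 'ft_torque': array([ 0.05112947,  0.01315108, -0.0061321 ]), 'finger_force': 0.0, 'width': 1.0020091738888566}Traceback (most recent call last):
  File "<stdin>", line 4, in <module>
  File "h.py", line 10, in pts
    P=p@np.array(c["rotation"]).T+np.array(c["origin"])
      ~~~~~~~~~~~~~~~~~~~~~~~~~~~^~~~~~~~~~~~~~~~~~~~~~
ValueError: operands could not be broadcast together with shapes (420,560) (3,)
```

View pics/top0.png

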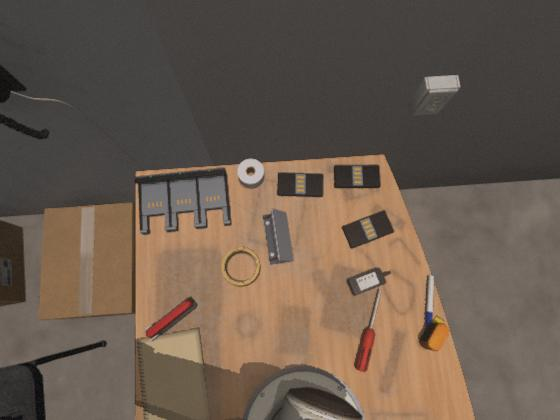

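Top view: cradle near (183,203), stop near (278,237), three packs at (300,185), (357,176) and (368,229). The label roll is at (251,173), the tape at (241,266) and the adapter at (368,281).

```bash
sed -i 's/P=p@np.array(c\["rotation"\]).T/r=np.array(c["rotation"]);r=r if r.ndim==2 else R.from_rotvec(r).as_matrix();P=p@r.T/' h.py
python3 - <<'E'
from h import *
for n in("top","side"):
    c=cap(n);cv2.imwrite(f"pics/{n}0.png",c["frame"]);P=pts(c);np.savez(f"{n}0.npz",P=P,f=c["frame"]);print(n,[k for k in c],c["mtx"],c["origin"],c["rotation"])
    if n=="top":
        for u,v in [(300,185),(357,176),(368,229),(185,220),(300,300),(285,225),(251,173),(226,266)]: print(u,v,P[v,u])
        # packs: blobs with z 8..20mm, within desk
        z=P[...,2]; 
        m=((z>.008)&(z<.022)&(P[...,0]>0)&(P[...,0]<1)).astype(np.uint8)
        k,l,s,ce=cv2.connectedComponentsWithStats(m)
        for i in range(1,k):
            if s[i,4]>150:
                q=P[l==i][:,:2].astype(np.float32);print(s[i],cv2.minAreaRect(q*1000),np.median(P[l==i][:,2]))
E
```

```text
top ['frame', 'depth', 'mtx', 'origin', 'rotation'] [[404.867101     0.         276.21098368]
 [  0.         404.867101   215.79404451]
 [  0.           0.           1.        ]] [0.28252854 0.0488767  1.02763883] [ 0.16744676 -0.19177742 -1.63777398]
300 185 [ 0.59335669 -0.04403212  0.01330342]
357 176 [ 0.60713412 -0.19615823  0.01293078]
368 229 [ 0.46373074 -0.20727147  0.01238944]
185 220 [ 0.52541236  0.26139419 -0.00251213]
300 300 [ 0.29983016 -0.01870239  0.00107335]
285 225 [0.48900234 0.00387843 0.01664347]
251 173 [0.63981066 0.08221688 0.00156747]
226 266 [0.39558638 0.15833229 0.02044274]
[437 103 123  11 272] ((773.7763671875, -609.638916015625), (341.970458984375, 4.346287727355957), 89.79586791992188) 0.01474606010466084
[105 113 308  23 715] ((776.062744140625, 48.08551025390625), (9.129610061645508, 829.9449462890625), 0.06479553133249283) 0.015165424284489193
[ 334  165   47   23 1011] ((607.8428344726562, -196.77276611328125), (120.22526550292969, 61.16188430786133), 85.79137420654297) 0.014413501002939366
[ 278  172   46   25 1053] ((597.7019653320312, -45.5838
[... 810 characters left out ...]
69906634
[420 275  14  74 357] ((250.3623504638672, -329.50152587890625), (21.753482818603516, 175.78125), 73.0263442993164) 0.014710729239444609
[ 137  297   73  123 5356] ((181.57533264160156, 301.25494384765625), (282.4133605957031, 151.57305908203125), 5.267310619354248) 0.010987646949317753
[ 247  371  112   49 1851] ((87.69623565673828, -0.6295928955078125), (96.75798034667969, 257.8643798828125), 0.5561261773109436) 0.012429305150767345
side ['frame', 'depth', 'mtx', 'origin', 'rotation'] [[389.21659356   0.         277.48321223]
 [  0.         389.21659356 205.96296187]
 [  0.           0.           1.        ]] [0.32274748 0.80027097 0.51129083] [ 0.16062505 -1.46449168 -2.51207552]
```

View pics/side0.png

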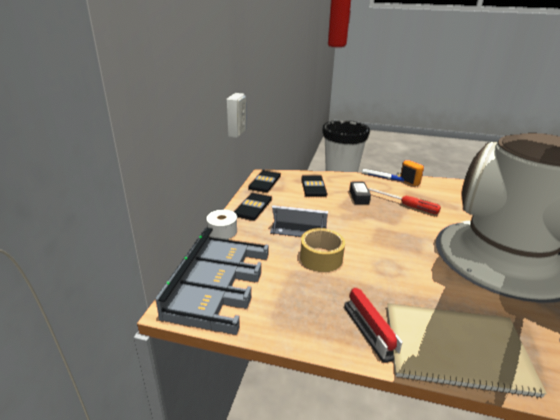

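Side view confirms it: the stop's face looks toward the packs, and the tape roll stands between the stop and the cradle approach. Next I'll fit the stop, cradle and roll poses.

```bash
cat >> h.py <<'E'
def plan(pos,rot,s=None,n=None):
    """rows (equal) from measured pose to target pose; rot = matrix"""
    s=s or env.sense();R0=R.from_rotvec(s["eef_rot"]).as_matrix();p=R0.T@(np.array(pos)-s["tool_pos"])
    w=R.from_matrix(R0.T@rot).as_rotvec();
    if n is None: n=int(max(np.ceil(np.abs(p).max()/.026),np.ceil(np.abs(np.degrees(w)).max()/5.5),1))
    M=sum(R.from_rotvec(w/n*k).as_matrix() for k in range(n));q=np.linalg.solve(M,p)
    print("n",n,"row",np.round(q/.03,2),np.round(np.degrees(w)/n/6,2));return n
def rot(z,y):
    z=np.array(z,float);z/=np.linalg.norm(z);y=np.array(y,float);y-=z*(y@z);y/=np.linalg.norm(y);return np.stack([np.cross(y,z),y,z],1)
E
python3 - <<'E'
from h import *
P=np.load("top0.npz")["P"]
def reg(x0,x1,y0,y1,z0,z1):
    m=(P[...,0]>x0)&(P[...,0]<x1)&(P[...,1]>y0)&(P[...,1]<y1)&(P[...,2]>z0)&(P[...,2]<z1);return P[m]
q=reg(.37,.56,-.03,.07,.012,.056)
print("stop pts",len(q))
from numpy.linalg import svd
for it in range(3):
    c=q.mean(0);n=svd(q-c)[2][2];n*=np.sign(n[2]);d=(q-c)@n;q=q[abs(d)<.004]
print("n",n,"tilt",np.degrees(np.arccos(n[2])),len(q),"yaw",np.degrees(np.arctan2(n[0],-n[1])))
h=n[:2]/np.linalg.norm(n[:2]);foot=(c@n)/np.linalg.norm(n[:2]);print("foot line h.p=",foot,h)
ax=np.array([-h[1],h[0]]);t=q[:,:2]@ax;print("extent",np.percentile(t,[0,1,50,99,100]),"mid pos",h*foot+ax*(np.percentile(t,1)+np.percentile(t,99))/2)
q=reg(.3,.75,.1,.42,.044,.06);k=q[:,0]>.5
print("lip",cv2.minAreaRect((q[k,:2]*1000).astype(np.float32)),k.sum(),np.median(q[k,2]))
q=reg(.3,.75,.13,.42,.024,.044);q=q[q[:,0]>.47];print("rails",cv2.minAreaRect((q[:,:2]*1000).astype(np.float32)),len(q))
q=reg(.3,.48,.04,.2,.040,.055);print("tape",cv2.minEnclosingCircle((q[:,:2]*1000).astype(np.float32)))
q=reg(.57,.72,.03,.14,.033,.046);print("label",cv2.minEnclosingCircle((q[:,:2]*1000).astype(np.float32)))
q=reg(.25,.42,-.3,-.1,.022,.036);print("adapter",cv2.minAreaRect((q[:,:2]*1000).astype(np.float32)))
f=np.load("top0.npz")["f"];cv2.imwrite("pics/crop0.png",cv2.resize(f[155:300,125:320],None,fx=4,fy=4,interpolation=cv2.INTER_CUBIC))
E
```

```text
stop pts 513
n [ 0.06204586 -0.85875133  0.50862213] tilt 59.42790614438944 454 yaw 4.132511142458745
foot line h.p= 0.040728422296852695 [ 0.07206341 -0.99740005]
extent [0.39708264 0.3972313  0.46001187 0.52481891 0.52643857] mid pos [ 0.46276149 -0.00739949]
lip ((632.5277709960938, 243.2470245361328), (19.786664962768555, 260.7857360839844), 2.162691116333008) 638 0.05220289130145106
rails ((564.6687622070312, 257.86236572265625), (132.32435607910156, 228.5418243408203), 2.129549026489258) 1135
tape ((391.39031982421875, 120.86389923095703), 46.191585540771484)
label ((633.1170654296875, 81.45945739746094), 35.14501190185547)
adapter ((333.7126770019531, -185.41104125976562), (41.585594177246094, 86.2586898803711), 16.717378616333008)
```

View pics/crop0.png

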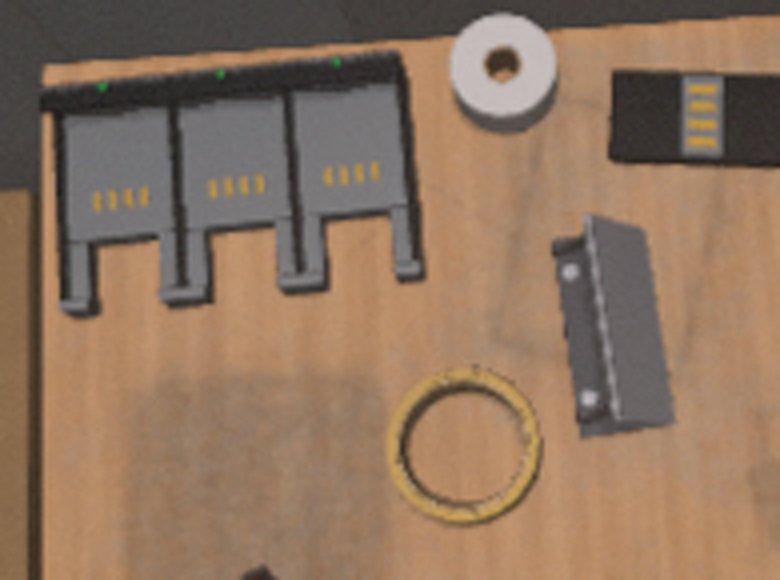

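```bash
cat >> h.py <<'E'
def ax(deg): a=np.radians(deg);return np.array([np.cos(a),np.sin(a),0])
SY=4.13;SX_=ax(SY);SY_=ax(SY+90);SF=np.array([.4628,-.0074,0]);UP=np.array([0,0,1.])
CX=ax(2.13);CY=ax(92.13);CO=np.array([.5697,.258,0])
E
python3 - <<'E'
from h import *
plan([.4655,-.2075,.14],rot([0,0,-1],ax(16.84)))
E
```

```text
n 26 row [-1.01 -0.46  0.13] [-0.    0.    0.38]
```

```bash
python3 -m crank '-.88 -.4 .11 0 0 .33 80;-.88 -.4 .11 0 0 .33 80;-.88 -.4 .11 0 0 .33 80;-.88 -.4 .11 0 0 .33 80;-.88 -.4 .11 0 0 .33 80;-.88 -.4 .11 0 0 .33 80;-.88 -.4 .11 0 0 .33 80;-.88 -.4 .11 0 0 .33 80;-.88 -.4 .11 0 0 .33 80;-.88 -.4 .11 0 0 .33 80' 60
python3 -m crank '-.88 -.4 .11 0 0 .33 80;-.88 -.4 .11 0 0 .33 80;-.88 -.4 .11 0 0 .33 80;-.88 -.4 .11 0 0 .33 80;-.88 -.4 .11 0 0 .33 80;-.88 -.4 .11 0 0 .33 80;-.88 -.4 .11 0 0 .33 80;-.88 -.4 .11 0 0 .33 80;-.88 -.4 .11 0 0 .33 80;-.88 -.4 .11 0 0 .33 80'
python3 -m crank '-.88 -.4 .11 0 0 .33 80;-.88 -.4 .11 0 0 .33 80;-.88 -.4 .11 0 0 .33 80;-.88 -.4 .11 0 0 .33 80;-.88 -.4 .11 0 0 .33 80;-.88 -.4 .11 0 0 .33 80;-.88 -.4 .11 0 0 .33 80;-.88 -.4 .11 0 0 .33 80;-.88 -.4 .11 0 0 .33 80;-.88 -.4 .11 0 0 .33 80'
python3 - <<'E'
from h import *
st()
c=cap("wrist");P=pts(c);cv2.imwrite("pics/w1.png",c["frame"])
c=cap("top");T=pts(c)
for n,P in(("w",P),("t",T)):
    z=P[...,2];m=((z>.008)&(z<.022)&(P[...,0]>.35)&(P[...,0]<.7)&(P[...,1]<.05)).astype(np.uint8)
    k,l,s,ce=cv2.connectedComponentsWithStats(m)
    for i in range(1,k):
        if s[i,4]>400: print(n,cv2.minAreaRect((P[l==i][:,:2]*1000).astype(np.float32)))
plan([.4655,-.2075,.05],rot([0,0,-1],ax(16.84)))
E
```

```text
t: 0.98
tool_pos: [0.3364, 0.3432, 0.209]
eef_rot: [-0.921, -3.003, 0.0]
force: [-0.2, 0.4, 0.2]
width: 0.936
finger_force: 0.0
t: 1.82
tool_pos: [0.4471, 0.0767, 0.1761]
eef_rot: [-1.424, -2.8, 0.0]
force: [0.6, 1.2, -0.5]
width: 0.935
finger_force: 0.0
t: 2.65
tool_pos: [0.4609, -0.2115, 0.143]
eef_rot: [-1.884, -2.514, 0.0]
force: [0.1, -0.2, -0.5]
width: 0.937
finger_force: 0.0
2.65 [ 0.4609 -0.2115  0.143 ] [-1.884 -2.514  0.   ] [ 0.1 -0.2 -0.5] 0.9366154179221216 0.0
w ((596.2781372070312, -62.005516052246094), (86.10187530517578, 62.44660568237305), 84.00178527832031)
w ((358.27459716796875, -191.82867431640625), (4.111332893371582, 58.969688415527344), 13.535810470581055)
w ((466.52703857421875, -207.67617797851562), (62.211997985839844, 119.47479248046875), 16.92692756652832)
w ((609.796630859375, -196.69927978515625), (120.24666595458984, 62.784793853759766), 85.74444580078125)
t ((607.98046875, -196.7292938232422), (120.24968719482422, 61.2752799987793), 86.22435760498047)
t ((597.1846923828125, -45.65274429321289), (118.82122802734375, 63.1346435546875), 84.60150909423828)
n 4 row [0.03 0.05 0.77] [-0.   -0.   -0.03]
```

View pics/w1.png

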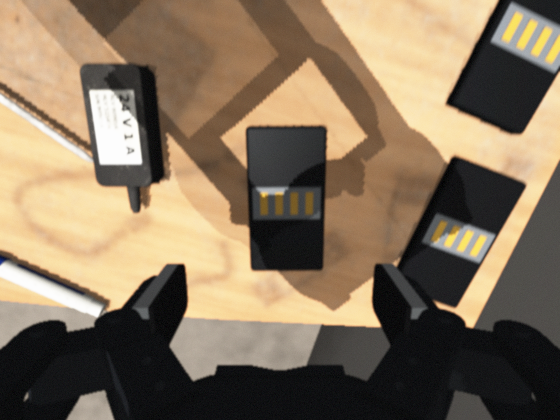

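Wrist view: pack C is squarely between the open fingers, centred near (287,197). It agrees with the top camera, so I'll descend and grip.

```bash
python3 -m crank '.04 .05 .87 0 0 -.03 80;.04 .05 .87 0 0 -.03 80;.03 .04 .87 0 0 -.03 80;.03 .04 .87 0 0 0 80;0 0 .86 0 0 0 80;0 0 0 0 0 0 50;0 0 0 0 0 0 50;0 0 0 0 0 0 50;0 0 0 0 0 0 50' 50
python3 -m crank '0 0 -.5 0 0 0 50;0 0 -.5 0 0 0 50'
python3 - <<'E'
from h import *
st()
p=SF-SY_*.068;print(p)
plan(p+UP*.042,rot([0,0,-1],SX_))
E
```

```text
t: 3.5
tool_pos: [0.466, -0.2049, 0.0148]
eef_rot: [1.868, 2.523, 0.0]
force: [-0.5, 0.0, -0.5]
width: 0.71
finger_force: 55.0
t: 3.67
tool_pos: [0.4653, -0.2045, 0.0444]
eef_rot: [1.87, 2.524, -0.0]
force: [-0.4, -0.4, -0.7]
width: 0.707
finger_force: 55.0
3.6667 [ 0.4653 -0.2045  0.0444] [ 1.87   2.524 -0.   ] [-0.4 -0.4 -0.7] 0.706841113228785 55.020843744277954
[ 0.46769734 -0.07522342  0.        ]
n 5 row [0.84 0.19 0.02] [0.   0.   0.43]
```

```bash
python3 -m crank '.84 .19 .02 0 0 .43 50;.84 .19 .02 0 0 .43 50;.84 .19 .02 0 0 .43 50;.84 .19 .02 0 0 .43 50;.84 .19 .02 0 0 .43 50;0 0 .3 0 0 0 50;0 0 .3 0 0 0 50;0 0 .3 0 0 0 50;0 0 0 0 0 0 50'
python3 - <<'E'
from h import *
st()
p=SF-SY_*.068
plan(p+UP*.0152,rot([0,0,-1],SX_))
E
```

```text
t: 4.42
tool_pos: [0.4676, -0.0762, 0.0123]
eef_rot: [2.142, 2.298, 0.001]
force: [0.0, 0.7, -1.1]
width: 0.705
finger_force: 56.2
4.4167 [ 0.4676 -0.0762  0.0123] [2.142e+00 2.298e+00 1.000e-03] [ 0.   0.7 -1.1] 0.7051520945005789 56.16753101348877
n 1 row [ 0.03  0.01 -0.1 ] [ 0.   -0.   -0.02]
```

```bash
python3 -m crank '0 0 0 0 0 0 80;0 0 0 0 0 0 80;0 0 -.8 0 0 0 80;0 0 -.8 0 0 0 60;-.8 0 0 0 0 0 40;-.8 0 0 0 0 0 40;-.8 0 0 0 0 0 40;-.7 0 0 0 0 0 40;0 0 .7 0 0 0 40;0 0 .7 0 0 0 40'
python3 - <<'E'
from h import *
st()
c=cap("wrist");P=pts(c);cv2.imwrite("pics/w2.png",c["frame"])
c=cap("top");T=pts(c)
for n,P in(("w",P),("t",T)):
    z=P[...,2];m=((z>.008)&(z<.022)&(P[...,0]>.35)&(P[...,0]<.7)&(P[...,1]<.05)).astype(np.uint8)
    k,l,s,ce=cv2.connectedComponentsWithStats(m)
    for i in range(1,k):
        if s[i,4]>400: print(n,cv2.minAreaRect((P[l==i][:,:2]*1000).astype(np.float32)))
plan(SF-SY_*(.068+.088)+UP*.016,rot([0,0,-1],SX_))
E
```

```text
t: 5.25
tool_pos: [0.4744, -0.1705, 0.0195]
eef_rot: [2.143, 2.294, 0.001]
force: [0.3, 0.8, -0.5]
width: 0.465
finger_force: 0.0
5.25 [ 0.4744 -0.1705  0.0195] [2.143e+00 2.294e+00 1.000e-03] [ 0.3  0.8 -0.5] 0.4649171283438114 0.0
w ((470.165771484375, -101.29997253417969), (62.73051071166992, 78.64556121826172), 3.948563814163208)
w ((567.2511596679688, -82.78401184082031), (22.82908058166504, 53.49182891845703), 20.41280746459961)
w ((590.689697265625, -180.51014709472656), (32.76079559326172, 91.70011138916016), 14.556212425231934)
w ((358.4653015136719, -192.49351501464844), (5.391875743865967, 59.33371353149414), 12.641303062438965)
t ((597.114501953125, -45.641510009765625), (119.17866516113281, 62.76814270019531), 84.24783325195312)
t ((467.13177490234375, -70.69529724121094), (62.38760757446289, 98.92129516601562), 3.663133144378662)
n 1 row [0.17 0.07 0.02] [-0.04 -0.02 -0.03]
```

View pics/w2.png

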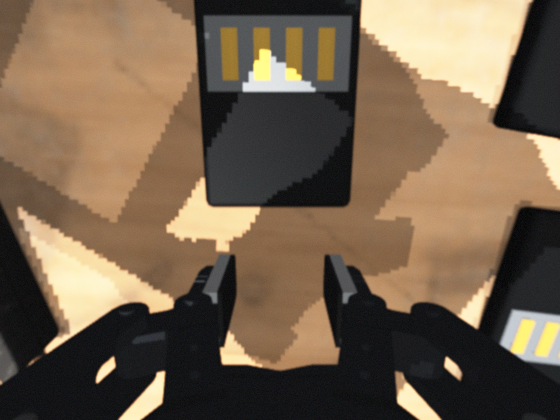

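Wrist view: the pack is square to the stop, with its rear edge at row 205 and the fingers astride its centre. Before pushing I'll check where the camera sits on the hand, for clearance when the pack rises.

```bash
python3 - <<'E'
from h import *
s=env.sense();c=cap("wrist");R0=R.from_rotvec(s["eef_rot"]).as_matrix();print(R0.T@(np.array(c["origin"])-s["tool_pos"]),s["joints"])
r=np.array(c["rotation"]);r=r if r.ndim==2 else R.from_rotvec(r).as_matrix();print(np.round(R0.T@r,2))
E
```

```text
[ 0.06711014  0.00096347 -0.13209496] [-4.96167563e-01  1.94425764e-01  1.87572896e+00 -2.35384895e-04
  1.07601899e+00 -5.65437549e-01]
[[-0.    0.96  0.27]
 [ 1.    0.   -0.  ]
 [-0.    0.27 -0.96]]
```

```bash
cat >> h.py <<'E'
_st=st
def st():
    s=_st()
    with open("log.txt","a") as f: f.write(" ".join(map(str,[*s["joints"],*s["tool_pos"],*s["eef_rot"]]))+"\n")
    return s
E
python3 -m crank '.4 0 .08 0 0 0 40;.5 0 0 0 0 0 40;.4 0 0 0 0 0 40;.3 0 0 0 0 0 40;.3 0 0 0 0 0 40;.3 0 0 0 0 0 40;.3 0 0 0 0 0 40;.3 0 0 0 0 0 40;.3 0 0 0 0 0 40'
python3 -m crank '.3 0 0 0 0 0 40;.3 0 0 0 0 0 40;.2 0 0 0 0 0 40'
python3 - <<'E'
from h import *
s=st();d=s["tool_pos"]-SF;print("stop y",d@SY_,"x",d@SX_)
E
```

```text
t: 6.15
tool_pos: [0.4673, -0.0747, 0.0168]
eef_rot: [-2.142, -2.298, 0.0]
force: [0.0, -1.2, -0.8]
width: 0.467
finger_force: 0.4
t: 6.4
tool_pos: [0.4656, -0.0506, 0.0167]
eef_rot: [-2.141, -2.299, 0.0]
force: [0.4, -1.6, 0.7]
width: 0.467
finger_force: 0.5
6.4 [ 0.4656 -0.0506  0.0167] [-2.141 -2.299  0.   ] [ 0.4 -1.6  0.7] 0.467378492346568 0.5385722173377872
stop y -0.04328508353457064 x -0.00033614952954542015
```

```bash
python3 -m crank '.3 0 0 0 0 0 40;.2 0 0 0 0 0 40;.1 0 0 0 0 0 40;0 0 0 0 0 0 40'
python3 - <<'E'
from h import *
s=st();d=s["tool_pos"]-SF;print("stop y",d@SY_,"x",d@SX_)
c=cap("side");cv2.imwrite("pics/s1.png",cv2.resize(c["frame"][130:330,150:400],None,fx=3,fy=3));P=pts(c);np.savez("s1.npz",P=P)
E
```

```text
t: 6.73
tool_pos: [0.4644, -0.0331, 0.0167]
eef_rot: [-2.141, -2.299, 0.0]
force: [-0.4, 0.1, -0.3]
width: 0.465
finger_force: 0.0
6.7333 [ 0.4644 -0.0331  0.0167] [-2.141 -2.299  0.   ] [-0.4  0.1 -0.3] 0.4650247548429721 0.0
stop y -0.025721391331166504 x -0.00028635884748651446
```

View pics/s1.png

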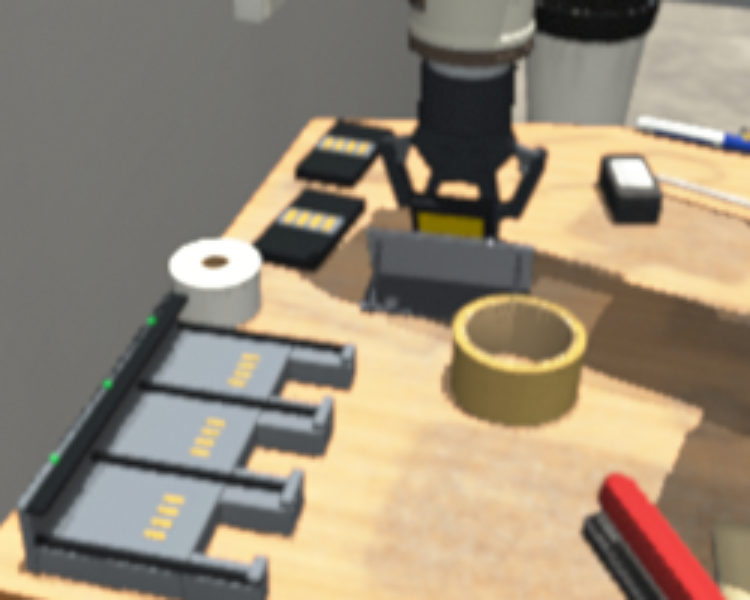

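Side view: the pack stands on the stop with its yellow label showing above the plate's edge. I'll nudge it the last few millimetres, back off, and measure its lean.

```bash
python3 -m crank '.08 0 0 0 0 0 40;.06 0 0 0 0 0 40;0 0 0 0 0 0 40'
python3 - <<'E'
from h import *
s=st();d=s["tool_pos"]-SF;print("stop y",d@SY_)
c=cap("side");P=pts(c);q=(P-SF);X=q@SX_;Y=q@SY_;Z=P[...,2];f=c["frame"].astype(int)
m=(abs(X)<.045)&(Y>0)&(Y<.09)&(Z>.066)&(Z<.13)&(f[...,2]>f[...,0]+60)
print(m.sum(),np.ptp(X[m]),X[m].mean(),Y[m].min(),Y[m].max(),Z[m].max())
print("slope",np.degrees(np.arctan(np.polyfit(Y[m],Z[m],1)[0])),np.degrees(np.arctan(1/np.polyfit(Z[m],Y[m],1)[0])))
m=(abs(X)<.05)&(Y>0)&(Y<.11)&(Z>.066)&(Z<.13);print("all",Z[m].max(),np.percentile(X[m],[2,98]))
E
```

```text
t: 7.03
tool_pos: [0.4641, -0.0295, 0.0167]
eef_rot: [2.142, 2.298, -0.0]
force: [-0.2, -0.3, -0.2]
width: 0.468
finger_force: 0.2
7.0333 [ 0.4641 -0.0295  0.0167] [ 2.142  2.298 -0.   ] [-0.2 -0.3 -0.2] 0.4678578203601196 0.19370495632756501
stop y -0.02210023098219394
156 0.053183480627458625 -0.0004116839213926235 0.03879231988896741 0.059756161323277705 0.11078315270282829
slope 61.19318539436421 70.65873468755349
all 0.11078315270282829 [-0.03080507  0.028311  ]
```

```bash
cat >> h.py <<'E'
def stopgrasp(t,back=0):
    z=-.5*SY_-.866*UP; y=.866*SY_-.5*UP
    return SF-z*(t-.008)-y*.007-z*back, rot(z,y)
E
python3 -m crank '-.5 0 0 0 0 0 40;-.8 0 0 0 0 0 40;-.8 0 0 0 0 0 45;0 0 -.9 0 0 0 45;0 0 -.9 0 0 0 45;0 0 -.9 0 0 0 45;0 0 -.9 0 0 0 45;0 0 -.9 0 0 0 45;0 0 -.9 0 0 0 45;0 0 -.5 0 0 0 45'
python3 - <<'E'
from h import *
s=st();print(s["joints"]);plan(*stopgrasp(.102,.11))
E
```

```text
t: 7.92
tool_pos: [0.4691, -0.0926, 0.1968]
eef_rot: [2.14, 2.296, 0.002]
force: [0.6, -0.2, 0.6]
width: 0.527
finger_force: 0.0
7.9167 [ 0.4691 -0.0926  0.1968] [2.140e+00 2.296e+00 2.000e-03] [ 0.6 -0.2  0.6] 0.5268562067082866 0.0
[-3.56250667e-01 -3.45303070e-02  1.72500511e+00  4.68931393e-06
  1.44813087e+00 -4.26618417e-01]
n 16 row [ 0.31  0.28 -0.06] [ 0.25 -0.24 -0.92]
```

```bash
python3 -m crank '.31 .28 -.06 .25 -.24 -.92 45;.31 .28 -.06 .25 -.24 -.92 45;.31 .28 -.06 .25 -.24 -.92 45;.31 .28 -.06 .25 -.24 -.92 45;.31 .28 -.06 .25 -.24 -.92 45;.31 .28 -.06 .25 -.24 -.92 45;.31 .28 -.06 .25 -.24 -.92 45;.31 .28 -.06 .25 -.24 -.92 45'
python3 -m crank '.31 .28 -.06 .25 -.24 -.92 45;.31 .28 -.06 .25 -.24 -.92 45;.31 .28 -.06 .25 -.24 -.92 45;.31 .28 -.06 .25 -.24 -.92 45;.31 .28 -.06 .25 -.24 -.92 45;.31 .28 -.06 .25 -.24 -.92 45;.31 .28 -.06 .25 -.24 -.92 45;.31 .28 -.06 .25 -.24 -.92 45;0 0 0 0 0 0 45'
python3 - <<'E'
from h import *
s=st();print(s["joints"]);plan(*stopgrasp(.102,.05))
c=cap("wrist");cv2.imwrite("pics/w3.png",c["frame"])
E
```

```text
t: 8.58
tool_pos: [0.5005, 0.0015, 0.196]
eef_rot: [1.093, 2.907, -0.445]
force: [1.0, 0.0, -1.0]
width: 0.526
finger_force: 0.0
t: 9.33
tool_pos: [0.4551, 0.0891, 0.1782]
eef_rot: [-0.135, 3.025, -0.813]
force: [0.3, 0.1, 0.1]
width: 0.527
finger_force: 0.0
9.3333 [0.4551 0.0891 0.1782] [-0.135  3.025 -0.813] [0.3 0.1 0.1] 0.5266764374359701 0.0
[ 0.35035412  0.07470933  1.74002975 -0.50130342  1.50242012 -1.22990769]
n 3 row [-0.01 -0.02  0.65] [-0.   -0.02  0.06]
```

View pics/w3.png

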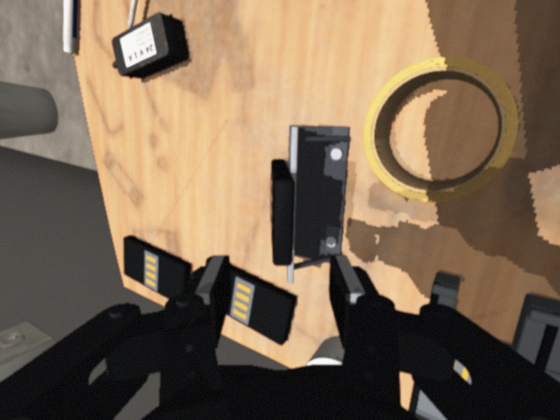

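Wrist view: the pack's upper end at (283,210) lies midway between the fingertips, which are at x≈215 and 345. I'll advance along it and pinch.

```bash
python3 -m crank '0 -.02 .65 0 -.02 .06 45;-.01 -.02 .65 0 -.02 .06 45;-.01 -.02 .65 0 -.02 .06 45;0 0 .65 0 0 0 45;0 0 .65 0 0 0 45;0 0 .4 0 0 0 45;0 0 0 0 0 0 45'
python3 - <<'E'
from h import *
s=st();plan(*stopgrasp(.102,.0))
E
```

```text
t: 9.97
tool_pos: [0.4604, 0.0301, 0.0834]
eef_rot: [-0.091, 3.018, -0.808]
force: [-0.8, 0.1, -0.7]
width: 0.527
finger_force: 0.0
9.9667 [0.4604 0.0301 0.0834] [-0.091  3.018 -0.808] [-0.8  0.1 -0.7] 0.5267499864257209 0.0
n 1 row [ 0.01  0.07 -0.1 ] [ 0.   -0.06 -0.1 ]
```

```bash
python3 -m crank '.01 .07 -.1 0 -.06 -.1 45;0 0 0 0 0 0 30;0 0 0 0 0 0 8;0 0 0 0 0 0 8;0 0 0 0 0 0 8;0 0 0 0 0 0 8;0 0 0 0 0 0 8' 110
python3 -m crank '0 0 -.3 0 0 0 8;0 0 -.5 0 0 0 8;0 0 -.8 0 0 0 8;0 0 -.8 0 0 0 8;0 0 -.8 0 0 0 8'
python3 - <<'E'
from h import *
s=st();print(s["joints"])
E
```

```text
t: 10.55
tool_pos: [0.4611, 0.0352, 0.0878]
eef_rot: [-0.114, 3.01, -0.806]
force: [-0.8, 0.6, 7.4]
width: 0.148
finger_force: 107.2
t: 10.97
tool_pos: [0.4563, 0.0838, 0.1715]
eef_rot: [-0.114, 3.012, -0.805]
force: [0.2, -0.3, -0.8]
width: 0.143
finger_force: 107.2
10.9667 [0.4563 0.0838 0.1715] [-0.114  3.012 -0.805] [ 0.2 -0.3 -0.8] 0.14340948037750578 107.17507123947144
[ 0.34060884  0.06947806  1.75941661 -0.50597897  1.47345655 -1.21420362]
```

```bash
cat > kin.py <<'E'
from h import *
from scipy.optimize import least_squares
D=np.loadtxt("log.txt");D=np.vstack([[1.18897,.150978,1.438004,2.67e-5,1.553788,-.134025,.140972,.557224,.241693,-.388205,-3.117186,.001777],D])
Ry=lambda a:R.from_euler("y",a).as_matrix();Rz=lambda a:R.from_euler("z",a).as_matrix()
def fk(q,k):
    a1,d1,L2,e,L3,d6,lo,c=k
    A=Rz(q[0]);p=A@[a1,lo,d1];A=A@Ry(q[1]);p=p+A@[0,0,L2];A=A@Ry(q[2]);p=p+A@[e,0,L3];A=A@Rz(q[3])@Ry(q[4])@Rz(q[5]+c);return p+A[:,2]*d6,A
def res(k):
    o=[]
    for r in D:
        p,A=fk(r[:6],k);o+=[*(p-r[6:9])*10,*(A-R.from_rotvec(r[9:]).as_matrix()).ravel()]
    return o
best=min((least_squares(res,[.0,.3,.4,.0,.4,.2,.07,c]) for c in(0,1.57,3.14,-1.57)),key=lambda s:s.cost)
K=best.x
LO=np.array([-2.8,-.68,.12,-1.39,.16,-2.81]);HI=np.array([2.8,2.1,2.68,4.53,2.79,2.81])
def ik(p,A,q0):
    f=lambda q:(lambda t:np.r_[(t[0]-p)*10,(t[1]-A).ravel()])(fk(q,K))
    s=least_squares(f,np.clip(q0,LO+.01,HI-.01),bounds=(LO,HI));return s.x,np.sqrt(2*s.cost)
def place(b,a,Ex=None,Ez=None,back=0,L=.097,up=0):
    """bay b (1..3), angle a deg; tip end centre at cradle x Ex,z Ez"""
    a=np.radians(a);d=np.cos(a)*CX-np.sin(a)*UP;n=np.sin(a)*CX+np.cos(a)*UP
    Ex=.061-.007*np.sin(a) if Ex is None else Ex;Ez=.0235+.007*np.cos(a) if Ez is None else Ez
    E=CO+CY*.074*(2-b)+CX*Ex+UP*(Ez+up);return E-d*(L+back),rot(d,n)
E
python3 - <<'E'
from kin import *
print(best.cost,np.round(K,4))
s=env.sense()
for b in(1,2,3):
  for a,bk in((60,.08),(45,.06),(35,.06),(35,0),(25,0),(15,0)):
    r=[]
    for q0 in (s["joints"],[.3,.3,1.6,3.1,.5,-2.5],[.3,.3,1.6,0.3,.5,.4],[.3,.3,1.6,1.6,.5,-1.2],[.3,.3,1.6,-1,.5,1.2]):
        r.append(ik(*place(b,a,back=bk),q0))
    r=[x for x in r if x[1]<.01]; print(b,a,bk,*[np.round(x[0],2) for x in r[:3]])
E
```

```text
2.1701664544186819e-10 [0.     0.1608 0.4778 0.0709 0.4995 0.3115 0.0768 1.5708]
1 60 0.08 [ 0.56  0.05  1.76 -0.32  0.89  0.67] [ 0.56  0.05  1.76 -0.32  0.89  0.67] [ 0.56  0.05  1.76 -0.32  0.89  0.67]
1 45 0.06 [ 0.66  0.01  2.   -0.81  0.6   1.18] [ 0.66  0.01  2.   -0.81  0.6   1.18] [ 0.66  0.01  2.   -0.81  0.6   1.18]
1 35 0.06 [ 0.73  0.04  2.13 -1.35  0.57  1.75] [ 0.73  0.04  2.13 -1.35  0.57  1.75] [ 0.73  0.04  2.13 -1.35  0.57  1.75]
1 35 0
1 25 0
1 15 0
2 60 0.08 [ 0.41 -0.04  1.85 -0.25  0.85  0.49] [ 0.41 -0.04  1.85 -0.25  0.85  0.49] [ 0.41 -0.04  1.85 -0.25  0.85  0.49]
2 45 0.06 [ 0.5  -0.09  2.1  -0.7   0.51  0.98] [ 0.5  -0.09  2.1  -0.7   0.51  0.98] [ 0.5  -0.09  2.1  -0.7   0.51  0.98]
2 35 0.06 [ 0.57 -0.08  2.24 -1.39  0.43  1.69] [ 0.57 -0.08  2.24 -1.39  0.43  1.69] [ 0.57 -0.08  2.24 -1.39  0.43  1.69]
2 35 0
2 25 0
2 15 0
3 60 0.08 [ 0.25 -0.11  1.92 -0.14  0.83  0.28] [ 0.25 -0.11  1.92 -0.14  0.83  0.28] [ 0.25 -0.11  1.92 -0.14  0.83  0.28]
3 45 0.06 [ 0.3  -0.19  2.19 -0.47  0.42  0.63] [ 0.3  -0.19  2.19 -0.47  0.42  0.63] [ 0.3  -0.19  2.19 -0.47  0.42  0.63]
3 35 0.06 [ 0.35 -0.19  2.34 -1.36  0.26  1.53] [ 0.35 -0.19  2.34 -1.36  0.26  1.53] [ 0.35 -0.19  2.34 -1.36  0.26  1.53]
3 35 0
3 25 0
3 15 0
```

```bash
cat > t.py <<'E'
from kin import *
rng=np.random.default_rng(0)
for b in(1,2,3):
  for a,bk in((45,0),(40,0),(35,0),(30,0),(20,0),(12,0)):
    sol=[]
    for i in range(60):
        q0=rng.uniform(LO,HI) if i%2 else np.r_[rng.uniform(0,.9),rng.uniform(-.6,.5),rng.uniform(1.5,2.6),rng.uniform(1.8,4.5),rng.uniform(.2,1.2),rng.uniform(-2.8,2.8)]
        q,e=ik(*place(b,a,back=bk),q0)
        if e<.003 and not any(np.abs(q-x).max()<.05 for x in sol): sol.append(q)
    print(b,a,*[np.round(x,2) for x in sol])
E
time python3 t.py
```

```text
1 45 [ 0.6   0.14  1.97 -0.9   0.51  1.25]
1 40 [ 0.63  0.15  2.03 -1.2   0.48  1.56]
1 35
1 30 [0.69 0.21 2.12 4.5  0.56 2.18]
1 20 [0.73 0.33 2.18 4.15 0.79 2.58]
1 12 [0.76 0.46 2.19 4.   1.01 2.77]
2 45 [ 0.45  0.05  2.07 -0.82  0.4   1.08]
2 40 [ 0.48  0.05  2.13 -1.21  0.36  1.48]
2 35
2 30 [0.52 0.12 2.23 4.29 0.46 2.3 ]
2 20 [0.56 0.25 2.3  3.92 0.74 2.71]
2 12
3 45 [ 0.27 -0.03  2.15 -0.6   0.3   0.74]
3 40 [ 0.29 -0.03  2.22 -1.11  0.22  1.27]
3 35 [ 0.31 -0.01  2.28  4.41  0.23  2.03]
3 30 [0.32 0.03 2.33 3.94 0.35 2.52]
3 20
3 12
real	0m10.674s
user	0m11.172s
sys	0m0.049s
```

```bash
python3 - <<'E'
from kin import *
s=env.sense();T=place(1,60,back=.12);print(T[0]);plan(*T)
for b in(1,2,3):
  for dx,dz in((0,0),(0,-.03),(-.01,-.05),(-.03,-.04)):
    p,A=place(b,45);q,e=ik(p+CX*dx+UP*dz,A,[.45,.05,2.07,-.82,.4,1.08]);print(b,dx,dz,np.round(q,2),round(e,4))
E
```

```text
[0.51342448 0.32995813 0.21492751]
n 18 row [ 0.2   0.48 -0.13] [-0.42  0.    0.89]
1 0 0 [ 0.6   0.14  1.97 -0.9   0.51  1.25] 0.0
1 0 -0.03 [ 0.6   0.19  1.99 -1.01  0.47  1.37] 0.0
1 -0.01 -0.05 [ 0.61  0.21  2.02 -1.1   0.45  1.48] 0.0
1 -0.03 -0.04 [ 0.64  0.16  2.05 -1.07  0.47  1.47] 0.0
2 0 0 [ 0.45  0.05  2.07 -0.82  0.4   1.08] 0.0
2 0 -0.03 [ 0.45  0.1   2.09 -0.97  0.35  1.24] 0.0
2 -0.01 -0.05 [ 0.46  0.12  2.12 -1.1   0.33  1.39] 0.0
2 -0.03 -0.04 [ 0.48  0.07  2.15 -1.05  0.36  1.35] 0.0
3 0 0 [ 0.27 -0.03  2.15 -0.6   0.3   0.74] 0.0
3 0 -0.03 [ 0.27  0.03  2.17 -0.78  0.24  0.94] 0.0
3 -0.01 -0.05 [ 0.28  0.05  2.21 -0.98  0.21  1.15] 0.0
3 -0.03 -0.04 [ 0.29 -0.01  2.24 -0.9   0.23  1.07] 0.0
```

```bash
python3 -m crank '0 0 -.8 0 0 0 8;0 0 -.8 0 0 0 8;.2 .48 -.13 -.42 0 .89 8;.2 .48 -.13 -.42 0 .89 8;.2 .48 -.13 -.42 0 .89 8;.2 .48 -.13 -.42 0 .89 8;.2 .48 -.13 -.42 0 .89 8;.2 .48 -.13 -.42 0 .89 8;.2 .48 -.13 -.42 0 .89 8;.2 .48 -.13 -.42 0 .89 8'
python3 -m crank '.2 .48 -.1 -.42 0 .89 8;.2 .48 -.1 -.42 0 .89 8;.2 .48 -.1 -.42 0 .89 8;.2 .48 -.1 -.42 0 .89 8;.2 .48 -.1 -.42 0 .89 8;.2 .48 -.1 -.42 0 .89 8;.2 .48 -.1 -.42 0 .89 8;.2 .48 -.1 -.42 0 .89 8;.2 .48 -.1 -.42 0 .89 8;.2 .48 -.1 -.42 0 .89 8'
python3 - <<'E'
from kin import *
s=st();print(s["joints"])
plan(*place(1,45,back=.08))
c=cap("side");P=pts(c);np.savez("s2.npz",P=P,f=c["frame"]);cv2.imwrite("pics/s2.png",cv2.resize(c["frame"][100:350,80:380],None,fx=2.5,fy=2.5))
E
```

```text
t: 11.8
tool_pos: [0.4351, 0.2311, 0.1973]
eef_rot: [0.936, 2.786, -0.196]
force: [-0.3, 0.2, -1.0]
width: 0.146
finger_force: 108.3
t: 12.63
tool_pos: [0.5133, 0.3531, 0.2457]
eef_rot: [1.904, 1.955, 0.52]
force: [0.2, -0.5, -0.2]
width: 0.146
finger_force: 108.4
12.6333 [0.5133 0.3531 0.2457] [1.904 1.955 0.52 ] [ 0.2 -0.5 -0.2] 0.1461213633004528 108.35374474525452
[ 0.61964386  0.01101693  1.66480218 -0.33017372  1.04637273  0.69845401]
n 3 row [-0.26 -0.73  0.74] [-0.84  0.03 -0.02]
```

View pics/s2.png

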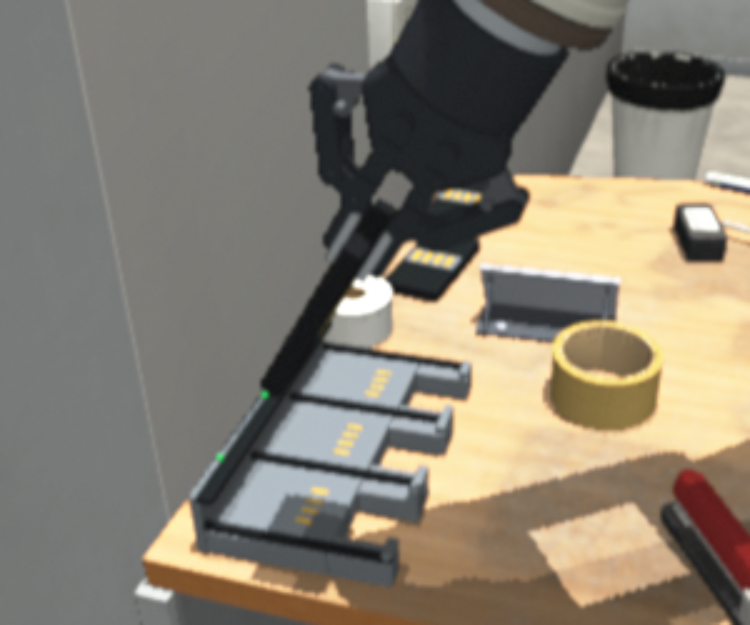

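Side view: the pack is held along the hand, label side away and up, its far tip pointing toward the lip at about (275,390). I'll move to the 45° entry pose and measure the tip in tool axes.

```bash
cat >> kin.py <<'E'
def tipcheck():
    s=env.sense();R0=R.from_rotvec(s["eef_rot"]).as_matrix()
    for n in("side","top"):
        c=cap(n);q=(pts(c)-s["tool_pos"])@R0
        m=(abs(q[...,0])<.05)&(abs(q[...,1])<.012)&(q[...,2]>.015)&(q[...,2]<.13)
        if m.sum()>20: v=q[m];print(n,m.sum(),"z 98/99.5%",np.round(np.percentile(v[:,2],[98,99.5]),4),"x",np.round(np.percentile(v[:,0],[1,99]),4),"y",np.round(np.percentile(v[:,1],[2,98]),4), "tilt y/z",np.round(np.polyfit(v[:,2],v[:,1],1)[0],3),"tilt x/z",np.round(np.polyfit(v[:,2],v[:,0],1)[0],3))
E
python3 -m crank '-.26 -.73 .74 -.84 .03 -.02 8;-.26 -.73 .74 -.84 .03 -.02 8;-.26 -.73 .74 -.84 .03 -.02 8;0 0 0 0 0 0 8'
python3 - <<'E'
from kin import *
s=st();tipcheck();plan(*place(1,45,back=.08));plan(*place(1,45,back=.02))
E
```

```text
t: 13.02
tool_pos: [0.4954, 0.3252, 0.1507]
eef_rot: [1.737, 1.81, 0.717]
force: [-1.2, -0.8, -3.9]
width: 0.149
finger_force: 108.2
13.0167 [0.4954 0.3252 0.1507] [1.737 1.81  0.717] [-1.2 -0.8 -3.9] 0.1486255365600686 108.24272274971008
side 652 z 98/99.5% [0.0931 0.0946] x [-0.0235  0.0352] y [-0.0053  0.0081] tilt y/z 0.0 tilt x/z -0.058
top 225 z 98/99.5% [0.0939 0.0951] x [-0.0291  0.0321] y [0.0024 0.012 ] tilt y/z 0.008 tilt x/z 0.137
n 1 row [ 0.03 -0.14  0.09] [-0.17  0.04  0.04]
n 3 row [ 0.01 -0.04  0.7 ] [-0.06  0.01  0.01]
```

```bash
python3 - <<'E'
from kin import *
p,A=place(1,45,back=.02,L=.095);plan(p-CY*.002,A);p,A=place(1,45,back=.0,L=.095);plan(p-CY*.002,A)
E
```

```text
n 3 row [-0.01 -0.04  0.72] [-0.06  0.01  0.01]
n 4 row [-0.01 -0.03  0.7 ] [-0.04  0.01  0.01]
```

```bash
python3 -m crank '-.01 -.04 .55 -.06 .01 .01 8;-.01 -.04 .55 -.06 .01 .01 8;-.01 -.04 .55 -.06 .01 .01 8;0 0 .5 0 0 0 8;0 0 0 0 0 0 8'
python3 - <<'E'
from kin import *
s=st();p,A=place(1,45,back=.0,L=.095);plan(p-CY*.002,A);tipcheck()
c=cap("side");cv2.imwrite("pics/s3.png",cv2.resize(c["frame"][150:350,100:350],None,fx=3,fy=3,interpolation=cv2.INTER_CUBIC))
E
```

```text
t: 13.53
tool_pos: [0.545, 0.3292, 0.1108]
eef_rot: [1.732, 1.791, 0.746]
force: [-0.2, 0.6, -0.6]
width: 0.144
finger_force: 108.5
13.5333 [0.545  0.3292 0.1108] [1.732 1.791 0.746] [-0.2  0.6 -0.6] 0.14435487426914326 108.52925419807434
n 1 row [-0.   -0.1   0.62] [ 0.03  0.02 -0.02]
side 871 z 98/99.5% [0.1234 0.127 ] x [-0.0402  0.0449] y [-0.0104  0.0113] tilt y/z -0.056 tilt x/z 0.043
top 478 z 98/99.5% [0.1221 0.1239] x [-0.0477  0.0397] y [-0.0095  0.0114] tilt y/z -0.107 tilt x/z -0.073
```

View pics/s3.png

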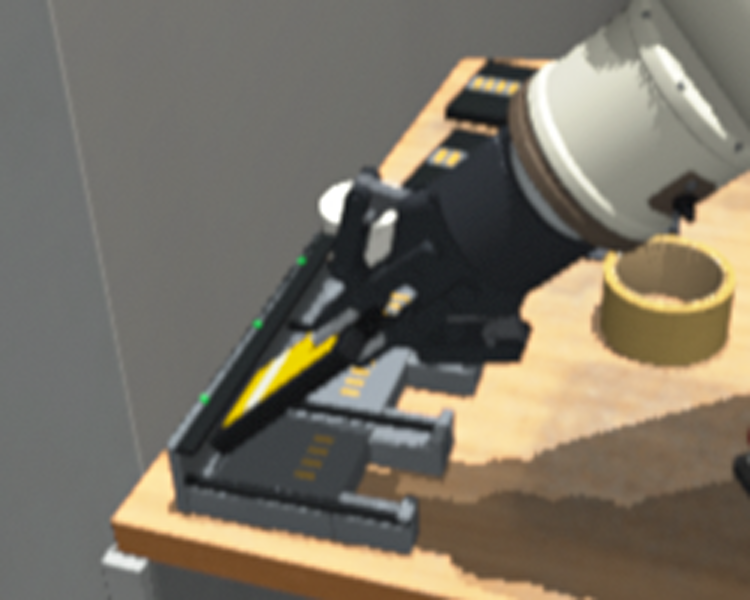

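Side view: the label is up and the tip is right at the lip opening of bay 1, near (215,435). I'll feed in the last 18 mm.

```bash
python3 -m crank '0 -.05 .25 .03 .02 -.02 8;0 -.05 .2 0 0 0 8;0 0 .12 0 0 0 8;0 0 0 0 0 0 8;0 0 0 0 0 0 8'
python3 - <<'E'
from kin import *
s=st();p,A=place(1,45,back=.0,L=.095);plan(p-CY*.002,A);print(s["joints"])
q=s["tool_pos"]-CO;print("cradle",q@CX,q@CY,q[2])
E
```

```text
t: 14.1
tool_pos: [0.553, 0.3296, 0.0961]
eef_rot: [1.73, 1.797, 0.747]
force: [1.3, 0.3, 1.7]
width: 0.148
finger_force: 108.6
14.1 [0.553  0.3296 0.0961] [1.73  1.797 0.747] [1.3 0.3 1.7] 0.14827981891039305 108.643798828125
n 1 row [-0.    0.06  0.08] [ 0.02 -0.02  0.  ]
[ 0.60053569  0.13468829  1.97764592 -0.90523883  0.49960774  1.2598286 ]
cradle -0.014056001701681609 0.07212662037475975 0.09614315147741556
```

```bash
python3 -m crank '0 0 0 0 0 0 20;0 0 0 0 0 0 30;0 0 0 0 0 0 40;0 0 0 0 0 0 50;0 0 0 0 0 0 60;0 0 0 0 0 0 70;0 0 0 0 0 0 70' 30
python3 -m crank '0 -.2 .1 0 0 0 70;0 -.2 .1 0 0 0 70;0 -.2 .1 0 0 0 70'
python3 - <<'E'
from kin import *
s=st()
c=cap("side");cv2.imwrite("pics/s4.png",cv2.resize(c["frame"][150:350,100:350],None,fx=3,fy=3,interpolation=cv2.INTER_CUBIC))
E
```

```text
t: 14.68
tool_pos: [0.5524, 0.3293, 0.0957]
eef_rot: [1.73, 1.798, 0.746]
force: [-0.4, -0.4, -0.0]
width: 0.82
finger_force: 0.2
t: 14.93
tool_pos: [0.546, 0.3292, 0.0764]
eef_rot: [1.73, 1.798, 0.747]
force: [-0.2, 0.9, -0.7]
width: 0.822
finger_force: 0.3
14.9333 [0.546  0.3292 0.0764] [1.73  1.798 0.747] [-0.2  0.9 -0.7] 0.8218223011135877 0.3432395705021918
```

View pics/s4.png

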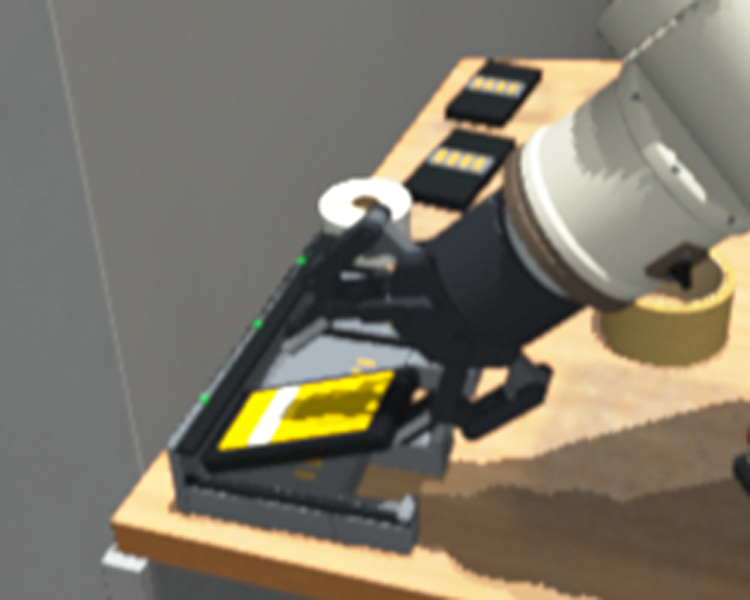

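Side view: the pack's near end is resting on the lower finger, the tip is still under the lip, and it is swinging down as intended. I'll carry on down.

```bash
python3 -m crank '0 -.2 .1 0 0 0 70;0 -.2 .1 0 0 0 70;0 -.2 .1 0 0 0 70;0 -.2 .1 0 0 0 70;0 -.2 .1 0 0 0 70;0 -.1 .05 0 0 0 70;0 0 0 0 0 0 70'
python3 - <<'E'
from kin import *
s=st();q=s["tool_pos"]-CO;print("cradle",q@CX,q@CY,q[2])
c=cap("side");P=pts(c);f=c["frame"].astype(int)
def packpose(b):
    q=P-CO;X=q@CX;Y=q@CY-.074*(2-b);Z=P[...,2]
    m=(abs(X)<.075)&(abs(Y)<.036)&(Z>.026)&(Z<.11)&(f[...,2]>120)&(f[...,1]>100)&(f[...,0]<90)
    print("yellow",m.sum(),"x",np.percentile(X[m],[1,99]),"y",np.percentile(Y[m],[1,99]),"z",np.percentile(Z[m],[1,50,99]),"slope",np.degrees(np.arctan(np.polyfit(X[m],Z[m],1)[0])))
packpose(1)
E
```

```text
t: 15.57
tool_pos: [0.5342, 0.3286, 0.0411]
eef_rot: [1.73, 1.798, 0.745]
force: [-0.5, -0.9, -0.8]
width: 0.815
finger_force: 0.0
15.5667 [0.5342 0.3286 0.0411] [1.73  1.798 0.745] [-0.5 -0.9 -0.8] 0.8152428690731383 0.0
cradle -0.032819744755799345 0.07188502255512487 0.04106807813208125
yellow 969 x [-0.05414421  0.04339278] y [-0.025182    0.02783206] z [0.03706667 0.04197525 0.04581797] slope -4.137980906980478
```

```bash
python3 -m crank '0 -.25 -.25 0 0 0 70;0 -.25 -.25 0 0 0 70;0 -.3 -.3 0 0 0 70;0 .5 -.5 0 0 0 70;0 .6 -.6 0 0 0 70;0 .6 -.6 0 0 0 40;0 .6 -.6 0 0 0 10;0 0 0 0 0 0 0'
cat >> kin.py <<'E'
def packpose(b):
    c=cap("side");P=pts(c);f=c["frame"].astype(int)
    q=P-CO;X=q@CX;Y=q@CY-.074*(2-b);Z=P[...,2]
    m=(abs(X)<.075)&(abs(Y)<.036)&(Z>.026)&(Z<.11)&(f[...,2]>120)&(f[...,1]>100)&(f[...,0]<90)
    print("yellow",m.sum(),"x",np.percentile(X[m],[1,99]),"y",np.percentile(Y[m],[1,99]),"z",np.percentile(Z[m],[1,50,99]),"slope",np.degrees(np.arctan(np.polyfit(X[m],Z[m],1)[0])))
    m=(X>-.09)&(X<-.04)&(abs(Y)<.02)&(Z>.026)&(Z<.11);print("near edge x",np.percentile(X[m],[1,5]) if m.any() else None)
    return c
def packs():
    for n in("wrist","top"):
        c=cap(n);P=pts(c);z=P[...,2];m=((z>.008)&(z<.022)&(P[...,0]>.35)&(P[...,0]<.72)&(P[...,1]<.05)).astype(np.uint8)
        k,l,s,ce=cv2.connectedComponentsWithStats(m)
        for i in range(1,k):
            if s[i,4]>400: print(n,cv2.minAreaRect((P[l==i][:,:2]*1000).astype(np.float32)))
E
python3 - <<'E'
from kin import *
s=st();q=s["tool_pos"]-CO;print("cradle",q@CX,q@CY,q[2]);packs()
c=packpose(1);cv2.imwrite("pics/s5.png",cv2.resize(c["frame"][200:350,130:330],None,fx=4,fy=4,interpolation=cv2.INTER_CUBIC))
E
```

```text
t: 16.28
tool_pos: [0.5006, 0.3287, 0.1449]
eef_rot: [1.729, 1.795, 0.755]
force: [0.2, 0.0, 1.5]
width: 0.4
finger_force: 0.0
16.2833 [0.5006 0.3287 0.1449] [1.729 1.795 0.755] [0.2 0.  1.5] 0.39992311604976855 0.0
cradle -0.06639046031491695 0.07321733177303824 0.14488855816973178
top ((607.8441162109375, -196.60565185546875), (120.4172134399414, 61.21768569946289), 85.14352416992188)
top ((597.7264404296875, -45.62857437133789), (119.21204376220703, 63.76925277709961), 84.06568145751953)
yellow 965 x [-0.05391384  0.04275186] y [-0.02454288  0.02783376] z [0.03711892 0.04195303 0.04564814] slope -3.9658833619691274
near edge x [-0.06662582 -0.06605544]
```

View pics/s5.png

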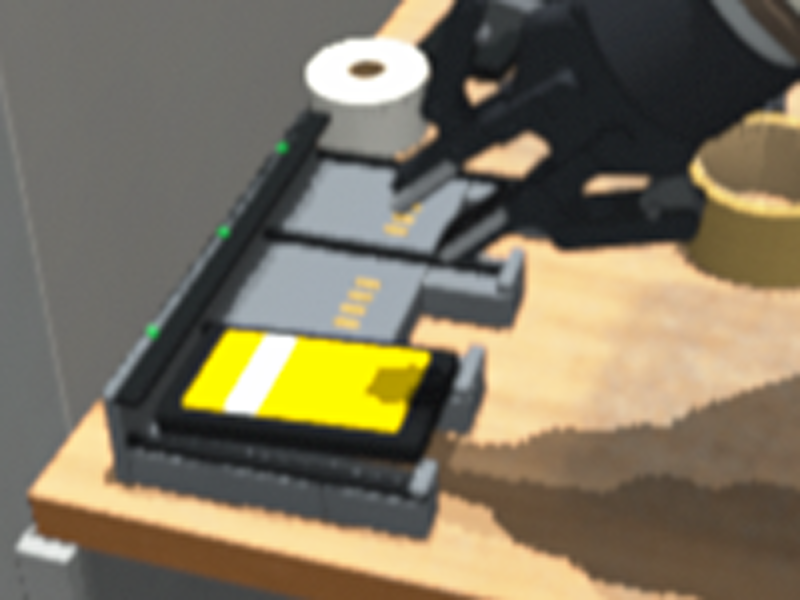

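Side view: bay 1's pack is label up, but its near end rests on the corner stops (near edge x≈-66 mm, 4° slope). I'll push it a few millimetres forward with closed fingers through the notch.

```bash
python3 -m crank '0 0 0 0 0 0 0;0 0 0 0 0 0 0;0 -.88 .48 0 0 0 0;0 -.88 .48 0 0 0 0;0 -.88 .48 0 0 0 0;0 -.88 .48 0 0 0 0;0 0 0 0 0 0 0'
python3 - <<'E'
from kin import *
s=st();q=s["tool_pos"]-CO;print("cradle",q@CX,q@CY,q[2])
E
```

```text
t: 17.02
tool_pos: [0.4634, 0.3242, 0.0175]
eef_rot: [1.733, 1.802, 0.737]
force: [-1.4, -0.6, -2.0]
width: -0.001
finger_force: 0.0
17.0167 [0.4634 0.3242 0.0175] [1.733 1.802 0.737] [-1.4 -0.6 -2. ] -0.0011362167399929957 0.0
cradle -0.1038003894367911 0.0700773555749196 0.017476470425894213
```

```bash
python3 -m crank '.06 .28 -.28 0 0 0 0;.06 .15 .15 0 0 0 0;0 .15 .15 0 0 0 0;0 .1 .1 0 0 0 0;0 .08 .08 0 0 0 0;0 .07 .07 0 0 0 0;0 .06 .06 0 0 0 0;0 0 0 0 0 0 0;0 0 0 0 0 0 0'
python3 - <<'E'
from kin import *
s=st();q=s["tool_pos"]-CO;print("cradle",q@CX,q@CY,q[2])
packpose(1)
E
```

```text
t: 17.77
tool_pos: [0.4924, 0.3305, 0.0355]
eef_rot: [1.731, 1.798, 0.746]
force: [-0.2, -0.2, 1.0]
width: -0.001
finger_force: 0.0
17.7667 [0.4924 0.3305 0.0355] [1.731 1.798 0.746] [-0.2 -0.2  1. ] -0.0012881881095554415 0.0
cradle -0.07451475953146777 0.07535506330619272 0.03549326637041712
yellow 1012 x [-0.05011885  0.04715993] y [-0.02510808  0.02762884] z [0.03560427 0.03731187 0.03918058] slope -0.000684185076779544
near edge x [-0.0897844 -0.089139 ]
```

Bay 1's pack now lies flat (slope 0°, at floor height). Backing out and heading for pack B.

```bash
python3 -m crank '0 -.5 -.5 0 0 0 0;0 -.5 -.5 0 0 0 0;0 .5 -.5 0 0 0 0;0 .7 -.7 0 0 0 80;0 .7 -.7 0 0 0 80;0 .7 -.7 0 0 0 80;0 .7 -.7 0 0 0 80;0 .7 -.7 0 0 0 80;0 0 0 0 0 0 80'
python3 - <<'E'
from kin import *
s=st();packpose(1);packs()
plan([.5977,-.0456,.16],rot([0,0,-1],ax(-6.0)))
E
```

```text
t: 18.57
tool_pos: [0.4508, 0.3302, 0.212]
eef_rot: [1.729, 1.794, 0.756]
force: [0.1, 0.8, 1.9]
width: 0.845
finger_force: 0.0
18.5667 [0.4508 0.3302 0.212 ] [1.729 1.794 0.756] [0.1 0.8 1.9] 0.845348549203962 0.0
yellow 1010 x [-0.05055778  0.0472623 ] y [-0.02502736  0.02782093] z [0.03539604 0.03737278 0.03926303] slope 0.0545627462604351
near edge x [-0.06475244 -0.06146774]
top ((608.045654296875, -196.91497802734375), (120.30818176269531, 60.85530471801758), 85.82452392578125)
top ((597.3675537109375, -45.52939224243164), (119.22071075439453, 62.89566421508789), 83.94170379638672)
n 15 row [-0.82  0.29  0.23] [ 0.5  -0.04  0.09]
```

```bash
python3 -m crank '-.82 .29 .23 .5 -.04 .09 80;-.82 .29 .23 .5 -.04 .09 80;-.82 .29 .23 .5 -.04 .09 80;-.82 .29 .23 .5 -.04 .09 80;-.82 .29 .23 .5 -.04 .09 80;-.82 .29 .23 .5 -.04 .09 80;-.82 .29 .23 .5 -.04 .09 80;-.82 .29 .23 .5 -.04 .09 80'
python3 -m crank '-.82 .29 .23 .5 -.04 .09 80;-.82 .29 .23 .5 -.04 .09 80;-.82 .29 .23 .5 -.04 .09 80;-.82 .29 .23 .5 -.04 .09 80;-.82 .29 .23 .5 -.04 .09 80;-.82 .29 .23 .5 -.04 .09 80;-.82 .29 .23 .5 -.04 .09 80;0 0 0 0 0 0 80'
python3 - <<'E'
from kin import *
s=st();packs()
plan([.5977,-.0456,.015],rot([0,0,-1],ax(-6.0)))
E
```

```text
t: 19.38
tool_pos: [0.5384, 0.1311, 0.196]
eef_rot: [2.072, 1.979, 0.377]
force: [-0.0, 0.5, -0.1]
width: 0.936
finger_force: 0.0
t: 20.05
tool_pos: [0.5952, -0.0479, 0.1576]
eef_rot: [-2.344, -2.086, 0.015]
force: [2.0, 0.4, -0.5]
width: 0.941
finger_force: 0.0
20.05 [ 0.5952 -0.0479  0.1576] [-2.344 -2.086  0.015] [ 2.   0.4 -0.5] 0.9414287070801632 0.0
wrist ((598.5401000976562, -44.26063537597656), (118.8827133178711, 62.148834228515625), 83.92858123779297)
wrist ((464.3105773925781, 2.039299964904785), (130.6040802001953, 12.162613868713379), 5.8673996925354)
wrist ((611.5299682617188, -179.2123260498047), (87.2513198852539, 62.13704299926758), 85.98004150390625)
n 6 row [-0.    0.02  0.8 ] [-0.01  0.01 -0.02]
```

```bash
python3 -m crank '.01 .03 .8 -.01 .01 -.02 80;.01 .03 .8 -.01 .01 -.02 80;.01 .03 .8 -.01 .01 -.02 80;.01 .02 .8 -.01 .01 -.02 80;0 .02 .8 -.01 .01 -.02 80;0 .02 .76 -.01 .01 -.02 80;0 0 0 0 0 0 80;0 0 0 0 0 0 50;0 0 0 0 0 0 50;0 0 0 0 0 0 50' 50
python3 -m crank '0 0 0 0 0 0 50;0 0 -.9 0 0 0 50;0 0 -.9 0 0 0 50;0 0 -.9 0 0 0 50;0 0 0 0 0 0 50'
python3 - <<'E'
from kin import *
s=st()
plan(SF-SY_*.068+UP*.09,rot([0,0,-1],SX_))
E
```

```text
t: 20.98
tool_pos: [0.6011, -0.0429, 0.0222]
eef_rot: [2.325, 2.105, 0.013]
force: [-4.2, 0.2, 7.4]
width: 0.588
finger_force: 3.5
t: 21.4
tool_pos: [0.6019, -0.0436, 0.1074]
eef_rot: [2.322, 2.101, 0.019]
force: [0.8, 0.6, 1.0]
width: 0.587
finger_force: 0.0
21.4 [ 0.6019 -0.0436  0.1074] [2.322 2.101 0.019] [0.8 0.6 1. ] 0.5867525210038281 0.0
n 6 row [-0.2  -0.74  0.09] [ 0.03 -0.   -0.27]
```

The grip missed: the fingers closed to 50 mm with no force. Checking whether the pack was knocked aside.

```bash
python3 -m crank '0 0 -.6 0 0 0 80;0 0 0 0 0 0 80;0 0 0 0 0 0 80'; python3 - <<'E'
from kin import *
s=st();packs();c=cap("wrist");cv2.imwrite("pics/w4.png",c["frame"])
E
```

```text
t: 21.65
tool_pos: [0.6, -0.0434, 0.1198]
eef_rot: [2.325, 2.105, 0.013]
force: [0.2, 0.3, -0.5]
width: 0.938
finger_force: 0.0
21.65 [ 0.6    -0.0434  0.1198] [2.325 2.105 0.013] [ 0.2  0.3 -0.5] 0.9380163491910284 0.0
wrist ((600.9332885742188, -44.565711975097656), (119.01943969726562, 62.15528106689453), 84.0495376586914)
wrist ((465.0306701660156, 2.151177406311035), (129.05535888671875, 12.325815200805664), 6.214123725891113)
wrist ((612.7935791015625, -158.48611450195312), (46.018096923828125, 61.96934127807617), 86.71002197265625)
```

View pics/w4.png

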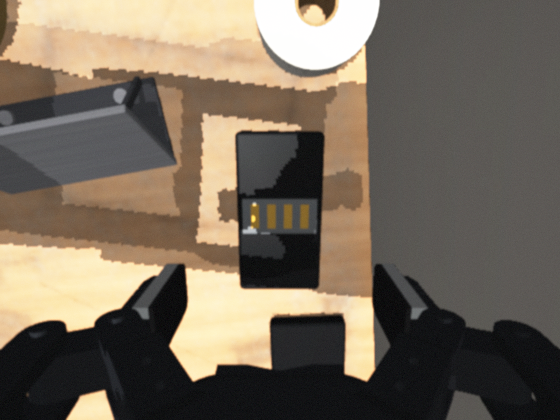

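Wrist view: the pack is still there, centred near (280,210) between the fingers. The hand stopped about 7 mm high and skimmed over it, so I'll go down again and check height before closing.

```bash
python3 -m crank '0 0 .7 0 0 0 80;0 0 .7 0 0 0 80;0 0 .7 0 0 0 80;0 0 .7 0 0 0 80;0 0 .3 0 0 0 80;0 0 0 0 0 0 80'; python3 - <<'E'
from kin import *
s=st();plan([.601,-.0446,.012],rot([0,0,-1],ax(-6.0)))
E
```

```text
t: 22.3
tool_pos: [0.5985, -0.0429, 0.0223]
eef_rot: [-2.329, -2.107, -0.006]
force: [-0.4, 0.7, 0.3]
width: 0.929
finger_force: 0.0
22.3 [ 0.5985 -0.0429  0.0223] [-2.329 -2.107 -0.006] [-0.4  0.7  0.3] 0.9292376610687414 0.0
n 1 row [-0.05  0.09  0.34] [ 0.02 -0.03  0.05]
```

```bash
python3 -m crank '-.05 .08 .3 0 0 0 80;0 0 0 0 0 0 80;0 0 0 0 0 0 50;0 0 0 0 0 0 50;0 0 0 0 0 0 50;0 0 0 0 0 0 50' 50
python3 -m crank '0 0 -.5 0 0 0 50;0 0 -.9 0 0 0 50;0 0 -.9 0 0 0 50;0 0 0 0 0 0 50'
python3 - <<'E'
from kin import *
s=st()
plan(SF-SY_*.068+UP*.085,rot([0,0,-1],SX_))
E
```

```text
t: 22.8
tool_pos: [0.6026, -0.045, 0.0173]
eef_rot: [2.327, 2.106, 0.011]
force: [-3.6, -0.4, 7.6]
width: 0.696
finger_force: 51.8
t: 23.13
tool_pos: [0.604, -0.0455, 0.0909]
eef_rot: [2.323, 2.102, 0.017]
force: [2.3, 0.4, -0.2]
width: 0.691
finger_force: 54.3
23.1333 [ 0.604  -0.0455  0.0909] [2.323 2.102 0.017] [ 2.3  0.4 -0.2] 0.6907257311034394 54.29605722427368
n 6 row [-0.19 -0.75  0.03] [ 0.02 -0.   -0.27]
```

```bash
python3 -m crank '-.19 -.75 .03 .02 0 -.27 50;-.19 -.75 .03 .02 0 -.27 50;-.19 -.75 .03 .02 0 -.27 50;-.19 -.75 .03 .02 0 -.27 50;-.19 -.75 .03 .02 0 -.27 50;-.19 -.75 .03 .02 0 -.27 50;0 0 .6 0 0 0 50;0 0 .6 0 0 0 50;0 0 .5 0 0 0 50;0 0 0 0 0 0 50'
python3 - <<'E'
from kin import *
s=st();plan(SF-SY_*.068+UP*.018,rot([0,0,-1],SX_))
E
```

```text
t: 23.97
tool_pos: [0.4643, -0.0748, 0.0263]
eef_rot: [-2.136, -2.291, 0.006]
force: [-0.6, 0.4, -2.5]
width: 0.689
finger_force: 54.6
23.9667 [ 0.4643 -0.0748  0.0263] [-2.136 -2.291  0.006] [-0.6  0.4 -2.5] 0.6893009815407803 54.58587348461151
n 1 row [-0.02  0.11  0.27] [-0.08 -0.04 -0.02]
```

```bash
python3 -m crank '-.02 .11 .14 -.08 -.04 -.02 50;0 0 .13 0 0 0 50;0 0 .03 0 0 0 50;0 0 0 0 0 0 80;0 0 0 0 0 0 80;0 0 0 0 0 0 80;0 0 -.8 0 0 0 80;0 0 -.9 0 0 0 60'
python3 -m crank '-.8 0 0 0 0 0 40;-.8 0 0 0 0 0 40;-.8 0 0 0 0 0 40;-.8 0 0 0 0 0 40;0 0 .8 0 0 0 40;0 0 .5 0 0 0 40;0 0 0 0 0 0 40'
python3 - <<'E'
from kin import *
s=st();packs();plan(SF-SY_*(.068+.095)+UP*.0168,rot([0,0,-1],SX_))
E
```

```text
t: 24.63
tool_pos: [0.4679, -0.0752, 0.0699]
eef_rot: [-2.14, -2.3, 0.001]
force: [0.9, 0.5, -0.4]
width: 0.816
finger_force: 0.0
t: 25.22
tool_pos: [0.4745, -0.171, 0.029]
eef_rot: [-2.14, -2.298, 0.0]
force: [-0.7, -0.9, -1.9]
width: 0.467
finger_force: 0.0
25.2167 [ 0.4745 -0.171   0.029 ] [-2.14  -2.298  0.   ] [-0.7 -0.9 -1.9] 0.4671931240009766 0.0
wrist ((471.95208740234375, -97.76356506347656), (62.45303726196289, 75.90349578857422), 4.212883949279785)
wrist ((595.4410400390625, -184.45584106445312), (40.772499084472656, 101.08856201171875), 14.378788948059082)
wrist ((358.0532531738281, -191.71408081054688), (5.029450416564941, 60.80001449584961), 13.59671401977539)
top ((468.70269775390625, -69.51890563964844), (62.564796447753906, 107.11088562011719), 3.941129684448242)
n 1 row [ 0.04 -0.04  0.5 ] [0.02 0.01 0.  ]
```

```bash
python3 -m crank '0 -.02 .4 0 0 0 40;.5 0 0 0 0 0 40;.4 0 0 0 0 0 40;.4 0 0 0 0 0 40;.4 0 0 0 0 0 40;.4 0 0 0 0 0 40;.3 0 0 0 0 0 40;.3 0 0 0 0 0 40;.3 0 0 0 0 0 40;.3 0 0 0 0 0 40'
python3 -m crank '.3 0 0 0 0 0 40;.3 0 0 0 0 0 40;.3 0 0 0 0 0 40;.2 0 0 0 0 0 40;.1 0 0 0 0 0 40;.1 0 0 0 0 0 40;0 0 0 0 0 0 40'
cat >> kin.py <<'E'
def lean():
    s=env.sense();d=s["tool_pos"]-SF;print("stop y",d@SY_)
    c=cap("side");P=pts(c);q=(P-SF);X=q@SX_;Y=q@SY_;Z=P[...,2];f=c["frame"].astype(int)
    m=(abs(X)<.045)&(Y>0)&(Y<.09)&(Z>.066)&(Z<.13)&(f[...,2]>f[...,0]+60)
    print(m.sum(),np.ptp(X[m]),"label x",np.percentile(X[m],[1,99]),"y",Y[m].min(),Y[m].max(),"ztop",Z[m].max())
    print("slope",np.degrees(np.arctan(np.polyfit(Y[m],Z[m],1)[0])))
    m=(abs(X)<.05)&(Y>0)&(Y<.11)&(Z>.066)&(Z<.13);print("all",Z[m].max(),np.percentile(X[m],[2,98]))
E
python3 - <<'E'
from kin import *
st();lean()
E
```

```text
t: 26.15
tool_pos: [0.4681, -0.0717, 0.0193]
eef_rot: [2.138, 2.299, 0.001]
force: [0.2, -1.4, -0.1]
width: 0.467
finger_force: 0.5
t: 26.73
tool_pos: [0.4653, -0.0332, 0.0191]
eef_rot: [2.138, 2.299, 0.001]
force: [-0.1, 0.1, -0.3]
width: 0.468
finger_force: 0.0
26.7333 [ 0.4653 -0.0332  0.0191] [2.138e+00 2.299e+00 1.000e-03] [-0.1  0.1 -0.3] 0.4682661869965992 0.0
stop y -0.025926003843726855
92 0.048091896295786835 label x [-0.02223067  0.02574249] y 0.04386266177086136 0.05828396605728357 ztop 0.10599791732973046
slope 61.1874540266098
all 0.1066421027645108 [-0.02879748  0.03043604]
```

```bash
python3 -m crank '-.3 0 .1 0 0 0 40;.2 0 0 0 0 0 40;.2 0 0 0 0 0 40;.1 0 0 0 0 0 40;0 0 0 0 0 0 40;0 0 0 0 0 0 40'
python3 - <<'E'
from kin import *
st();lean()
E
```

```text
t: 27.28
tool_pos: [0.4649, -0.0274, 0.0162]
eef_rot: [2.138, 2.299, 0.002]
force: [-0.5, 0.2, -0.7]
width: 0.466
finger_force: 0.0
27.2833 [ 0.4649 -0.0274  0.0162] [2.138e+00 2.299e+00 2.000e-03] [-0.5  0.2 -0.7] 0.46643707715975424 0.0
stop y -0.0200899396769522
103 0.050848218139965595 label x [-0.02208864  0.02656433] y 0.045486012521019754 0.05710460254335357 ztop 0.11175540370372117
slope 61.01296646339259
all 0.11382881342950601 [-0.02853854  0.03025774]
```

```bash
python3 -m crank '-.5 0 0 0 0 0 40;-.8 0 0 0 0 0 40;-.8 0 0 0 0 0 45;0 0 -.9 0 0 0 45;0 0 -.9 0 0 0 45;0 0 -.9 0 0 0 45;0 0 -.9 0 0 0 45;0 0 -.9 0 0 0 45;0 0 -.9 0 0 0 45;0 0 -.5 0 0 0 45'
python3 - <<'E'
from kin import *
s=st();lean();p,A=stopgrasp(.102,.11);plan(p+SX_*.0015,A)
E
```

```text
t: 28.17
tool_pos: [0.4696, -0.0906, 0.1964]
eef_rot: [2.137, 2.296, 0.003]
force: [0.7, -0.3, 0.1]
width: 0.531
finger_force: 0.0
28.1667 [ 0.4696 -0.0906  0.1964] [2.137 2.296 0.003] [ 0.7 -0.3  0.1] 0.5313674362954963 0.0
stop y -0.08344502094555617
112 0.05395361236556272 label x [-0.02474614  0.02628353] y 0.04485430846088816 0.057770517442197473 ztop 0.11161016084505898
slope 57.501698497350375
all 0.11161016084505898 [-0.02859026  0.03037408]
n 16 row [ 0.31  0.28 -0.05] [ 0.25 -0.24 -0.92]
```

```bash
python3 -m crank '.31 .28 -.05 .25 -.24 -.92 45;.31 .28 -.05 .25 -.24 -.92 45;.31 .28 -.05 .25 -.24 -.92 45;.31 .28 -.05 .25 -.24 -.92 45;.31 .28 -.05 .25 -.24 -.92 45;.31 .28 -.05 .25 -.24 -.92 45;.31 .28 -.05 .25 -.24 -.92 45;.31 .28 -.05 .25 -.24 -.92 45'
python3 -m crank '.31 .28 -.05 .25 -.24 -.92 45;.31 .28 -.05 .25 -.24 -.92 45;.31 .28 -.05 .25 -.24 -.92 45;.31 .28 -.05 .25 -.24 -.92 45;.31 .28 -.05 .25 -.24 -.92 45;.31 .28 -.05 .25 -.24 -.92 45;.31 .28 -.05 .25 -.24 -.92 45;.31 .28 -.05 .25 -.24 -.92 45;0 0 0 0 0 0 45'
python3 - <<'E'
from kin import *
s=st();p,A=stopgrasp(.102,.04);plan(p+SX_*.0015,A,n=4)
E
```

```text
t: 28.88
tool_pos: [0.5007, 0.0033, 0.193]
eef_rot: [1.09, 2.905, -0.445]
force: [-0.5, 0.0, -0.1]
width: 0.531
finger_force: 0.0
t: 29.63
tool_pos: [0.4551, 0.0899, 0.1728]
eef_rot: [-0.137, 3.022, -0.814]
force: [0.1, -1.2, -0.1]
width: 0.528
finger_force: 0.0
29.6333 [0.4551 0.0899 0.1728] [-0.137  3.022 -0.814] [ 0.1 -1.2 -0.1] 0.5279698080793697 0.0
n 4 row [-0.02 -0.04  0.54] [-0.   -0.01  0.05]
```

```bash
python3 -m crank '-.02 -.04 .54 0 -.01 .05 45;-.02 -.04 .54 0 -.01 .05 45;-.02 -.04 .54 0 -.01 .05 45;-.02 -.04 .54 0 -.01 .05 45;0 0 0 0 0 0 45'
python3 - <<'E'
from kin import *
s=st();p,A=stopgrasp(.103,.0);plan(p+SX_*.0015,A,n=2)
E
```

```text
t: 30.05
tool_pos: [0.4608, 0.0508, 0.118]
eef_rot: [-0.09, 3.017, -0.809]
force: [-1.5, -0.1, -0.6]
width: 0.522
finger_force: 0.0
30.05 [0.4608 0.0508 0.118 ] [-0.09   3.017 -0.809] [-1.5 -0.1 -0.6] 0.5219672297543552 0.0
n 2 row [0.01 0.03 0.6 ] [-0.   -0.03 -0.05]
```

```bash
python3 -m crank '.01 .03 .6 0 -.03 -.05 45;.01 .03 .57 0 -.03 -.05 45;0 0 0 0 0 0 45;0 0 0 0 0 0 30;0 0 0 0 0 0 8;0 0 0 0 0 0 8;0 0 0 0 0 0 8;0 0 0 0 0 0 8' 110
python3 -m crank '0 0 -.3 0 0 0 8;0 0 -.5 0 0 0 8;0 0 -.8 0 0 0 8;0 0 -.8 0 0 0 8;0 0 -.8 0 0 0 8;0 0 -.8 0 0 0 8;0 0 0 0 0 0 8'
python3 - <<'E'
from kin import *
s=st();T=place(2,60,back=.12);plan(*T,n=18)
E
```

```text
t: 30.72
tool_pos: [0.4627, 0.0367, 0.0897]
eef_rot: [-0.111, 3.009, -0.806]
force: [-1.3, 4.4, 6.6]
width: 0.143
finger_force: 108.2
t: 31.3
tool_pos: [0.4581, 0.0982, 0.1969]
eef_rot: [-0.111, 3.006, -0.803]
force: [0.6, 0.9, -1.1]
width: 0.143
finger_force: 107.3
31.3 [0.4581 0.0982 0.1969] [-0.111  3.006 -0.803] [ 0.6  0.9 -1.1] 0.14319761345357346 107.28784561157227
n 18 row [ 0.1   0.34 -0.06] [-0.42  0.    0.89]
```

```bash
python3 -m crank '.1 .34 -.1 -.42 0 .89 8;.1 .34 -.1 -.42 0 .89 8;.1 .34 -.1 -.42 0 .89 8;.1 .34 -.1 -.42 0 .89 8;.1 .34 -.06 -.42 0 .89 8;.1 .34 -.06 -.42 0 .89 8;.1 .34 -.06 -.42 0 .89 8;.1 .34 -.06 -.42 0 .89 8;.1 .34 -.06 -.42 0 .89 8'
python3 -m crank '.1 .34 -.06 -.42 0 .89 8;.1 .34 -.06 -.42 0 .89 8;.1 .34 -.06 -.42 0 .89 8;.1 .34 -.06 -.42 0 .89 8;.1 .34 -.06 -.42 0 .89 8;.1 .34 -.06 -.42 0 .89 8;.1 .34 -.06 -.42 0 .89 8;.1 .34 -.06 -.42 0 .89 8;.1 .34 -.06 -.42 0 .89 8;0 0 0 0 0 0 8'
python3 - <<'E'
from kin import *
s=st();tipcheck();plan(*place(2,45,back=.08,L=.097))
E
```

```text
t: 32.05
tool_pos: [0.4568, 0.1912, 0.1808]
eef_rot: [1.054, 2.726, -0.122]
force: [-0.8, -0.2, -1.8]
width: 0.146
finger_force: 107.2
t: 32.88
tool_pos: [0.5156, 0.2569, 0.2141]
eef_rot: [1.904, 1.952, 0.519]
force: [-0.1, -0.1, -0.8]
width: 0.143
finger_force: 107.3
32.8833 [0.5156 0.2569 0.2141] [1.904 1.952 0.519] [-0.1 -0.1 -0.8] 0.14292500371688907 107.29604244232178
side 343 z 98/99.5% [0.0947 0.0969] x [0.0226 0.0353] y [-0.006  0.008] tilt y/z 0.007 tilt x/z 0.021
top 158 z 98/99.5% [0.0951 0.0964] x [-0.0316  0.013 ] y [-0.0032  0.0082] tilt y/z 0.01 tilt x/z 0.184
n 3 row [-0.   -0.51  0.45] [-0.85  0.03  0.  ]
```

```bash
python3 -m crank '-.02 -.51 .45 -.85 .03 0 8;-.02 -.51 .45 -.85 .03 0 8;-.02 -.51 .45 -.85 .03 0 8;0 0 0 0 0 0 8'
python3 - <<'E'
from kin import *
s=st();p,A=place(2,45,back=.018,L=.097);plan(p-CY*.002,A,n=4)
E
```

```text
t: 33.32
tool_pos: [0.499, 0.2513, 0.152]
eef_rot: [1.741, 1.801, 0.723]
force: [-0.8, -1.0, -3.8]
width: 0.144
finger_force: 107.8
33.3167 [0.499  0.2513 0.152 ] [1.741 1.801 0.723] [-0.8 -1.  -3.8] 0.14380362383431475 107.83416867256165
n 4 row [0.02 0.02 0.52] [-0.03  0.02  0.  ]
```

```bash
python3 -m crank '.02 0 .52 -.03 .02 0 8;.02 0 .52 -.03 .02 0 8;.02 0 .52 -.03 .02 0 8;.02 0 .5 -.03 .02 0 8;0 0 0 0 0 0 8'
python3 - <<'E'
from kin import *
s=st();p,A=place(2,45,back=0,L=.097);plan(p-CY*.002,A,n=3)
E
```

```text
t: 33.73
tool_pos: [0.5469, 0.256, 0.1122]
eef_rot: [1.736, 1.797, 0.741]
force: [-1.2, -0.0, -2.6]
width: 0.146
finger_force: 108.1
33.7333 [0.5469 0.256  0.1122] [1.736 1.797 0.741] [-1.2 -0.  -2.6] 0.1460336132982341 108.13523054122925
n 3 row [-0.01 -0.04  0.2 ] [-0.01  0.   -0.01]
```

```bash
python3 -m crank '0 -.03 .2 0 0 0 8;0 -.03 .2 0 0 0 8;0 -.03 .2 0 0 0 8;0 0 0 0 0 0 8;0 0 0 0 0 0 8'
python3 - <<'E'
from kin import *
s=st();p,A=place(2,45,back=0,L=.097);plan(p-CY*.002,A,n=1);q=s["tool_pos"]-CO;print("cradle",q@CX,q@CY,q[2])
E
```

```text
t: 34.15
tool_pos: [0.5571, 0.2569, 0.0991]
eef_rot: [1.735, 1.795, 0.745]
force: [-4.4, 0.5, -3.4]
width: 0.143
finger_force: 109.2
34.15 [0.5571 0.2569 0.0991] [1.735 1.795 0.745] [-4.4  0.5 -3.4] 0.14284447803431147 109.1952896118164
n 1 row [-0.04 -0.04  0.05] [-0.    0.   -0.03]
cradle -0.01266573911685377 -0.0006633255161410254 0.09905254604692781
```

```bash
python3 -m crank '0 0 0 0 0 0 20;0 0 0 0 0 0 30;0 0 0 0 0 0 40;0 0 0 0 0 0 50;0 0 0 0 0 0 60;0 0 0 0 0 0 70;0 0 0 0 0 0 70' 30
python3 -m crank '0 -.2 .13 0 0 0 70;0 -.2 .13 0 0 0 70;0 -.2 .13 0 0 0 70;0 -.2 .13 0 0 0 70;0 -.2 .13 0 0 0 70;0 -.2 .13 0 0 0 70;0 -.2 .13 0 0 0 70;0 -.2 .13 0 0 0 70;0 0 0 0 0 0 70'
python3 - <<'E'
from kin import *
s=st();q=s["tool_pos"]-CO;print("cradle",q@CX,q@CY,q[2]);packpose(2)
E
```

```text
t: 34.73
tool_pos: [0.5566, 0.2575, 0.0994]
eef_rot: [1.735, 1.794, 0.75]
force: [0.6, 0.2, -0.4]
width: 0.822
finger_force: 0.3
t: 35.48
tool_pos: [0.5441, 0.2571, 0.0419]
eef_rot: [1.735, 1.795, 0.748]
force: [-0.8, -0.8, -1.3]
width: 0.819
finger_force: 0.5
35.4833 [0.5441 0.2571 0.0419] [1.735 1.795 0.748] [-0.8 -0.8 -1.3] 0.8187269009184711 0.4827086627483368
cradle -0.025600209683034243 6.284805163377284e-05 0.041873198405779605
yellow 777 x [-0.04868057  0.04878394] y [-0.02421925  0.02926103] z [0.03678342 0.03982472 0.04348047] slope -2.850135881733262
near edge x [-0.08893501 -0.08805973]
```

```bash
python3 -m crank '0 -.25 -.25 0 0 0 70;0 -.25 -.25 0 0 0 70;0 -.3 -.3 0 0 0 70;0 .5 -.5 0 0 0 70;0 .6 -.6 0 0 0 70;0 .7 -.7 0 0 0 80;0 .7 -.7 0 0 0 80;0 .7 -.7 0 0 0 80;0 .7 -.7 0 0 0 80;0 0 0 0 0 0 80'
python3 - <<'E'
from kin import *
s=st();packpose(2);packpose(1);packs();plan([.608,-.1968,.10],rot([0,0,-1],ax(-4.5)))
E
```

```text
t: 36.37
tool_pos: [0.5108, 0.2565, 0.2158]
eef_rot: [1.731, 1.79, 0.761]
force: [1.1, 0.5, 2.1]
width: 0.937
finger_force: 0.0
36.3667 [0.5108 0.2565 0.2158] [1.731 1.79  0.761] [1.1 0.5 2.1] 0.9367988874537428 0.0
yellow 769 x [-0.04857158  0.04819914] y [-0.02447447  0.02893608] z [0.03546736 0.03746415 0.03921623] slope -0.05839607539409834
near edge x [-0.06666582 -0.060535  ]
yellow 1002 x [-0.05014435  0.04734909] y [-0.02448317  0.02772072] z [0.03543896 0.03735077 0.03918476] slope -0.01178847440367193
near edge x [-0.06169599 -0.0613166 ]
top ((608.3937377929688, -196.73455810546875), (120.3857192993164, 61.452056884765625), 85.85047912597656)
n 18 row [-0.84  0.11  0.26] [ 0.42 -0.03  0.06]
```

Bay 2's pack is flat and centred. On to pack A.

```bash
python3 -m crank '-.84 .11 .26 .42 -.03 .06 80;-.84 .11 .26 .42 -.03 .06 80;-.84 .11 .26 .42 -.03 .06 80;-.84 .11 .26 .42 -.03 .06 80;-.84 .11 .26 .42 -.03 .06 80;-.84 .11 .26 .42 -.03 .06 80;-.84 .11 .26 .42 -.03 .06 80;-.84 .11 .26 .42 -.03 .06 80;-.84 .11 .26 .42 -.03 .06 80'
python3 -m crank '-.84 .11 .26 .42 -.03 .06 80;-.84 .11 .26 .42 -.03 .06 80;-.84 .11 .26 .42 -.03 .06 80;-.84 .11 .26 .42 -.03 .06 80;-.84 .11 .26 .42 -.03 .06 80;-.84 .11 .26 .42 -.03 .06 80;-.84 .11 .26 .42 -.03 .06 80;-.84 .11 .26 .42 -.03 .06 80;-.84 .11 .26 .42 -.03 .06 80;0 0 0 0 0 0 80'
python3 - <<'E'
from kin import *
s=st();packs();plan([.6095,-.1967,.020],rot([0,0,-1],ax(-4.3)))
E
```

```text
t: 37.32
tool_pos: [0.576, 0.0284, 0.1644]
eef_rot: [2.043, 1.982, 0.402]
force: [0.4, 0.2, -0.3]
width: 0.938
finger_force: 0.0
t: 38.15
tool_pos: [0.607, -0.202, 0.0988]
eef_rot: [-2.315, -2.114, 0.019]
force: [1.3, -0.8, -0.3]
width: 0.936
finger_force: 0.0
38.15 [ 0.607  -0.202   0.0988] [-2.315 -2.114  0.019] [ 1.3 -0.8 -0.3] 0.9363057733427298 0.0
wrist ((610.2811279296875, -196.29867553710938), (119.52350616455078, 62.252750396728516), 85.99171447753906)
n 4 row [0.02 0.02 0.67] [-0.02  0.01 -0.03]
```

```bash
python3 -m crank '.04 .02 .67 -.02 .01 -.03 80;.03 .02 .67 -.02 .01 -.03 80;.03 .03 .67 -.02 .01 -.03 80;.03 .03 .67 -.02 .01 -.03 80;0 0 0 0 0 0 80'
python3 - <<'E'
from kin import *
s=st();plan([.610,-.1965,.013],rot([0,0,-1],ax(-4.1)))
E
```

```text
t: 38.67
tool_pos: [0.6089, -0.193, 0.0182]
eef_rot: [-2.299, -2.136, 0.0]
force: [-0.8, 1.6, -0.4]
width: 0.933
finger_force: 0.0
38.6667 [ 0.6089 -0.193   0.0182] [-2.299 -2.136  0.   ] [-0.8  1.6 -0.4] 0.9328219090044807 0.0
n 1 row [-0.11  0.05  0.17] [-0.02 -0.02 -0.02]
```

```bash
python3 -m crank '-.11 .05 .17 -.02 -.02 -.02 80;0 0 0 0 0 0 80;0 0 0 0 0 0 50;0 0 0 0 0 0 50;0 0 0 0 0 0 50;0 0 0 0 0 0 50' 50
python3 -m crank '0 0 -.5 0 0 0 50;0 0 -.9 0 0 0 50;0 0 0 0 0 0 50'
python3 - <<'E'
from kin import *
s=st()
plan(SF-SY_*.068+UP*.05,rot([0,0,-1],SX_))
E
```

```text
t: 39.17
tool_pos: [0.614, -0.1992, 0.0221]
eef_rot: [2.293, 2.133, 0.006]
force: [-8.2, 4.1, 42.5]
width: 0.6
finger_force: 38.7
t: 39.42
tool_pos: [0.6142, -0.1993, 0.0651]
eef_rot: [2.292, 2.131, 0.007]
force: [1.2, -0.3, 0.9]
width: 0.587
finger_force: 0.0
39.4167 [ 0.6142 -0.1993  0.0651] [2.292 2.131 0.007] [ 1.2 -0.3  0.9] 0.5873362661477439 0.0
n 6 row [ 0.68 -0.82  0.08] [ 0.02  0.01 -0.23]
```

Missed again: the tips stand farther back when open, so I need to be about 6 mm lower. Re-measuring and retrying.

```bash
python3 -m crank '0 0 -.9 0 0 0 80;0 0 0 0 0 0 80;0 0 0 0 0 0 80'
python3 - <<'E'
from kin import *
s=st();packs();plan([.6095,-.1967,.020],rot([0,0,-1],ax(-4.3)),n=3)
E
```

```text
t: 39.67
tool_pos: [0.613, -0.1987, 0.0886]
eef_rot: [2.294, 2.133, 0.005]
force: [-0.1, -0.5, -1.2]
width: 0.937
finger_force: 0.0
39.6667 [ 0.613  -0.1987  0.0886] [2.294 2.133 0.005] [-0.1 -0.5 -1.2] 0.9366785498831575 0.0
wrist ((606.2042846679688, -195.75643920898438), (119.77421569824219, 62.19428253173828), 86.23673248291016)
n 3 row [ 0.02 -0.03  0.74] [0.02 0.01 0.01]
```

```bash
python3 -m crank '.03 -.08 .75 0 .01 0 78;.03 -.08 .75 0 .01 0 78;.03 -.07 .75 0 .01 0 78;0 0 0 0 0 0 78'
python3 - <<'E'
from kin import *
s=st();plan([.6065,-.1957,.007],rot([0,0,-1],ax(-3.8)),n=2)
E
```

```text
t: 40.1
tool_pos: [0.603, -0.1941, 0.0136]
eef_rot: [-2.298, -2.137, -0.002]
force: [0.1, -0.0, -0.7]
width: 0.916
finger_force: 0.0
40.1 [ 0.603  -0.1941  0.0136] [-2.298e+00 -2.137e+00 -2.000e-03] [ 0.1 -0.  -0.7] 0.9158688442423157 0.0
n 2 row [-0.02  0.06  0.11] [-0.01 -0.02 -0.03]
```

```bash
python3 -m crank '-.03 .06 .11 0 -.02 -.03 78;-.02 .06 .11 0 -.02 -.03 78;0 0 0 0 0 0 78;0 0 0 0 0 0 50;0 0 0 0 0 0 50;0 0 0 0 0 0 50;0 0 0 0 0 0 50' 50
python3 -m crank '0 0 -.5 0 0 0 50;0 0 -.9 0 0 0 50;0 0 0 0 0 0 50'
python3 - <<'E'
from kin import *
s=st()
plan(SF-SY_*.068+UP*.045,rot([0,0,-1],SX_))
E
```

```text
t: 40.68
tool_pos: [0.6098, -0.1972, 0.0134]
eef_rot: [2.288, 2.142, 0.003]
force: [-0.7, 0.5, 6.7]
width: 0.705
finger_force: 54.2
t: 40.93
tool_pos: [0.6109, -0.1977, 0.0593]
eef_rot: [2.285, 2.139, 0.005]
force: [0.8, -0.4, -0.3]
width: 0.698
finger_force: 55.0
40.9333 [ 0.6109 -0.1977  0.0593] [2.285 2.139 0.005] [ 0.8 -0.4 -0.3] 0.6984850371222844 54.972442388534546
n 6 row [ 0.67 -0.8   0.07] [ 0.02  0.01 -0.22]
```

```bash
python3 -m crank '.67 -.8 .05 .02 .01 -.22 50;.67 -.8 .05 .02 .01 -.22 50;.67 -.8 .05 .02 .01 -.22 50;.67 -.8 .05 .02 .01 -.22 50;.67 -.8 .05 .02 .01 -.22 50;.67 -.8 .05 .02 .01 -.22 50;0 0 .5 0 0 0 50;0 0 .4 0 0 0 50;0 0 0 0 0 0 50'
python3 - <<'E'
from kin import *
s=st();plan(SF-SY_*.068+UP*.0145,rot([0,0,-1],SX_),n=1)
E
```

```text
t: 41.68
tool_pos: [0.4651, -0.0746, 0.017]
eef_rot: [-2.134, -2.294, 0.006]
force: [-0.9, 0.5, -1.8]
width: 0.704
finger_force: 55.0
41.6833 [ 0.4651 -0.0746  0.017 ] [-2.134 -2.294  0.006] [-0.9  0.5 -1.8] 0.7042531844799532 54.99823987483978
n 1 row [-0.03  0.09  0.08] [-0.08 -0.04  0.  ]
```

```bash
python3 -m crank '-.03 .09 .08 -.08 -.04 0 50;0 0 0 0 0 0 50;0 0 0 0 0 0 80;0 0 0 0 0 0 80;0 0 0 0 0 0 80;0 0 -.9 0 0 0 80;0 0 -.9 0 0 0 60'
python3 -m crank '-.8 0 0 0 0 0 40;-.8 0 0 0 0 0 40;-.8 0 0 0 0 0 40;-.9 0 0 0 0 0 40;0 0 .8 0 0 0 40;0 0 .5 0 0 0 40;0 0 0 0 0 0 40'
python3 - <<'E'
from kin import *
s=st();packs();plan(SF-SY_*(.068+.095)+UP*.0165,rot([0,0,-1],SX_),n=1)
E
```

```text
t: 42.27
tool_pos: [0.4679, -0.0755, 0.0695]
eef_rot: [-2.139, -2.299, 0.002]
force: [0.6, -1.0, 1.1]
width: 0.816
finger_force: 0.0
t: 42.85
tool_pos: [0.4745, -0.1743, 0.0283]
eef_rot: [-2.139, -2.297, 0.002]
force: [-2.4, 1.0, -1.1]
width: 0.471
finger_force: 0.0
42.85 [ 0.4745 -0.1743  0.0283] [-2.139e+00 -2.297e+00  2.000e-03] [-2.4  1.  -1.1] 0.47072711339256595 0.0
wrist ((471.927978515625, -98.88900756835938), (62.563323974609375, 71.43740844726562), 4.142070770263672)
wrist ((358.1593322753906, -191.71310424804688), (6.378849029541016, 60.71281433105469), 12.441393852233887)
top ((469.1849670410156, -71.9073486328125), (62.624961853027344, 112.9630126953125), 4.130716800689697)
n 1 row [ 0.15 -0.03  0.48] [ 0.    0.01 -0.  ]
```

```bash
python3 -m crank '0 -.02 .42 0 0 0 40;.5 0 0 0 0 0 40;.5 0 0 0 0 0 40;.4 0 0 0 0 0 40;.4 0 0 0 0 0 40;.4 0 0 0 0 0 40;.4 0 0 0 0 0 40;.3 0 0 0 0 0 40;.3 0 0 0 0 0 40;.3 0 0 0 0 0 40'
python3 -m crank '.3 0 0 0 0 0 40;.3 0 0 0 0 0 40;.3 0 0 0 0 0 40;.2 0 0 0 0 0 40;.1 0 0 0 0 0 40;.1 0 0 0 0 0 40;.1 0 0 0 0 0 40;0 0 0 0 0 0 40'
python3 - <<'E'
from kin import *
st();lean()
E
```

```text
t: 43.78
tool_pos: [0.4677, -0.069, 0.0182]
eef_rot: [2.139, 2.299, 0.0]
force: [1.2, -1.2, -0.1]
width: 0.469
finger_force: 0.5
t: 44.45
tool_pos: [0.4646, -0.0276, 0.0179]
eef_rot: [2.139, 2.299, -0.0]
force: [0.5, -0.4, 0.5]
width: 0.47
finger_force: 0.0
44.45 [ 0.4646 -0.0276  0.0179] [ 2.139  2.299 -0.   ] [ 0.5 -0.4  0.5] 0.47032717851103945 0.0001081116090517753
stop y -0.020278343389721985
107 0.0506894604784493 label x [-0.02210251  0.02648867] y 0.04473353221403581 0.05920850849913545 ztop 0.11060908419160914
slope 61.48431918640685
all 0.1147905895447775 [-0.02862359  0.03029145]
```

Pack home on the stop; retreat and go round to the grasp.

```bash
python3 -m crank '-.5 0 0 0 0 0 40;-.8 0 0 0 0 0 40;-.8 0 0 0 0 0 45;0 0 -.9 0 0 0 45;0 0 -.9 0 0 0 45;0 0 -.9 0 0 0 45;0 0 -.9 0 0 0 45;0 0 -.9 0 0 0 45;0 0 -.9 0 0 0 45;0 0 -.5 0 0 0 45'
python3 - <<'E'
from kin import *
s=st();lean();p,A=stopgrasp(.102,.11);plan(p+SX_*.0015,A)
E
```

```text
t: 45.33
tool_pos: [0.4695, -0.091, 0.1981]
eef_rot: [2.138, 2.297, 0.002]
force: [0.6, -0.5, 0.5]
width: 0.531
finger_force: 0.0
45.3333 [ 0.4695 -0.091   0.1981] [2.138e+00 2.297e+00 2.000e-03] [ 0.6 -0.5  0.5] 0.5306082811732779 0.0
stop y -0.08385834438999078
110 0.05390582867705099 label x [-0.027093    0.02559219] y 0.04447800154319777 0.05873611461208876 ztop 0.11041138108547294
slope 59.914266546361546
all 0.11047507743754575 [-0.02860167  0.03041555]
n 16 row [ 0.31  0.28 -0.05] [ 0.25 -0.24 -0.92]
```

```bash
python3 -m crank '.31 .28 -.05 .25 -.24 -.92 45;.31 .28 -.05 .25 -.24 -.92 45;.31 .28 -.05 .25 -.24 -.92 45;.31 .28 -.05 .25 -.24 -.92 45;.31 .28 -.05 .25 -.24 -.92 45;.31 .28 -.05 .25 -.24 -.92 45;.31 .28 -.05 .25 -.24 -.92 45;.31 .28 -.05 .25 -.24 -.92 45'
python3 -m crank '.31 .28 -.05 .25 -.24 -.92 45;.31 .28 -.05 .25 -.24 -.92 45;.31 .28 -.05 .25 -.24 -.92 45;.31 .28 -.05 .25 -.24 -.92 45;.31 .28 -.05 .25 -.24 -.92 45;.31 .28 -.05 .25 -.24 -.92 45;.31 .28 -.05 .25 -.24 -.92 45;.31 .28 -.05 .25 -.24 -.92 45;0 0 0 0 0 0 45'
python3 -m crank '-.02 -.04 .54 0 -.01 .05 45;-.02 -.04 .54 0 -.01 .05 45;-.02 -.04 .54 0 -.01 .05 45;-.02 -.04 .54 0 -.01 .05 45;0 0 0 0 0 0 45'
python3 - <<'E'
from kin import *
s=st();p,A=stopgrasp(.103,.0);plan(p+SX_*.0015,A,n=2)
E
```

```text
t: 46.05
tool_pos: [0.5007, 0.0029, 0.1946]
eef_rot: [1.091, 2.907, -0.446]
force: [0.3, 0.5, 0.1]
width: 0.527
finger_force: 0.0
t: 46.8
tool_pos: [0.4551, 0.0895, 0.1745]
eef_rot: [-0.137, 3.024, -0.814]
force: [0.1, -0.6, 0.7]
width: 0.524
finger_force: 0.0
t: 47.22
tool_pos: [0.4607, 0.0504, 0.1198]
eef_rot: [-0.09, 3.019, -0.81]
force: [-0.4, -0.5, -0.3]
width: 0.528
finger_force: 0.0
47.2167 [0.4607 0.0504 0.1198] [-0.09   3.019 -0.81 ] [-0.4 -0.5 -0.3] 0.5280400268165195 0.0
n 2 row [0.01 0.05 0.63] [-0.   -0.03 -0.05]
```

```bash
python3 -m crank '.01 .05 .63 0 -.03 -.05 45;.01 .05 .6 0 -.03 -.05 45;0 0 0 0 0 0 45;0 0 0 0 0 0 30;0 0 0 0 0 0 8;0 0 0 0 0 0 8;0 0 0 0 0 0 8;0 0 0 0 0 0 8' 110
python3 -m crank '0 0 -.3 0 0 0 8;0 0 -.5 0 0 0 8;0 0 -.8 0 0 0 8;0 0 -.8 0 0 0 8;0 0 -.8 0 0 0 8;0 0 -.8 0 0 0 8;0 0 0 0 0 0 8'
python3 - <<'E'
from kin import *
s=st();T=place(3,60,back=.12);print(T[0]);plan(*T,n=18)
E
```

```text
t: 47.88
tool_pos: [0.4626, 0.0366, 0.0897]
eef_rot: [-0.111, 3.01, -0.807]
force: [-0.8, 3.0, 7.5]
width: 0.15
finger_force: 107.3
t: 48.47
tool_pos: [0.4582, 0.0983, 0.1968]
eef_rot: [-0.112, 3.007, -0.803]
force: [1.5, -0.1, -1.0]
width: 0.146
finger_force: 107.6
48.4667 [0.4582 0.0983 0.1968] [-0.112  3.007 -0.803] [ 1.5 -0.1 -1. ] 0.14573814069212887 107.56837964057922
[0.51892518 0.18206039 0.21492751]
n 18 row [ 0.    0.22 -0.04] [-0.42  0.    0.89]
```

```bash
python3 -m crank '0 .22 -.08 -.42 0 .89 8;0 .22 -.08 -.42 0 .89 8;0 .22 -.08 -.42 0 .89 8;0 .22 -.08 -.42 0 .89 8;0 .22 -.04 -.42 0 .89 8;0 .22 -.04 -.42 0 .89 8;0 .22 -.04 -.42 0 .89 8;0 .22 -.04 -.42 0 .89 8;0 .22 -.04 -.42 0 .89 8'
python3 -m crank '0 .22 -.04 -.42 0 .89 8;0 .22 -.04 -.42 0 .89 8;0 .22 -.04 -.42 0 .89 8;0 .22 -.04 -.42 0 .89 8;0 .22 -.04 -.42 0 .89 8;0 .22 -.04 -.42 0 .89 8;0 .22 -.04 -.42 0 .89 8;0 .22 -.04 -.42 0 .89 8;0 .22 -.04 -.42 0 .89 8;0 0 0 0 0 0 8'
python3 - <<'E'
from kin import *
s=st();tipcheck();p,A=place(3,45,back=.08,L=.097);plan(p-CY*.002,A,n=3)
E
```

```text
t: 49.22
tool_pos: [0.4731, 0.154, 0.1891]
eef_rot: [1.055, 2.726, -0.122]
force: [-0.3, 0.2, -2.0]
width: 0.146
finger_force: 107.4
t: 50.05
tool_pos: [0.5181, 0.1814, 0.2136]
eef_rot: [1.905, 1.952, 0.518]
force: [-0.1, 0.4, -1.4]
width: 0.148
finger_force: 107.5
50.05 [0.5181 0.1814 0.2136] [1.905 1.952 0.518] [-0.1  0.4 -1.4] 0.14847070935701462 107.46430277824402
side 292 z 98/99.5% [0.0945 0.0963] x [0.0213 0.0353] y [-0.0062  0.0076] tilt y/z 0.007 tilt x/z 0.021
top 121 z 98/99.5% [0.0962 0.0966] x [-0.0311  0.0007] y [-0.0026  0.0082] tilt y/z -0.007 tilt x/z 0.081
n 3 row [-0.01 -0.51  0.45] [-0.85  0.03 -0.  ]
```

```bash
python3 -m crank '-.01 -.51 .45 -.85 .03 0 8;-.01 -.51 .45 -.85 .03 0 8;-.01 -.51 .45 -.85 .03 0 8;0 0 0 0 0 0 8'
python3 - <<'E'
from kin import *
s=st();p,A=place(3,45,back=.018,L=.097);plan(p-CY*.002,A,n=4)
E
```

```text
t: 50.48
tool_pos: [0.4993, 0.1786, 0.1464]
eef_rot: [1.733, 1.799, 0.737]
force: [-1.7, -0.4, -3.9]
width: 0.145
finger_force: 107.7
50.4833 [0.4993 0.1786 0.1464] [1.733 1.799 0.737] [-1.7 -0.4 -3.9] 0.1449093696588909 107.72947311401367
n 4 row [0.01 0.07 0.5 ] [-0.01  0.01  0.  ]
```

```bash
python3 -m crank '.01 .06 .5 -.01 .01 0 8;.01 .06 .5 -.01 .01 0 8;.01 .06 .5 -.01 .01 0 8;.01 .05 .48 -.01 .01 0 8;0 0 0 0 0 0 8'
python3 - <<'E'
from kin import *
s=st();p,A=place(3,45,back=0,L=.097);plan(p-CY*.002,A,n=3)
E
```

```text
t: 50.9
tool_pos: [0.5532, 0.182, 0.1173]
eef_rot: [1.731, 1.794, 0.746]
force: [-0.1, 0.1, -1.8]
width: 0.145
finger_force: 119.9
50.9 [0.5532 0.182  0.1173] [1.731 1.794 0.746] [-0.1  0.1 -1.8] 0.1445659787977971 119.92940425872803
n 3 row [-0.01 -0.11  0.21] [ 0.01  0.   -0.  ]
```

```bash
python3 -m crank '0 0 -.4 0 0 0 8;0 0 0 0 0 0 8;0 -.33 0 0 0 0 8;0 0 0 0 0 0 8;0 0 0 0 0 0 8'
python3 - <<'E'
from kin import *
s=st();p,A=place(3,45,back=0,L=.097);plan(p-CY*.002,A,n=3);tipcheck()
c=cap("side");cv2.imwrite("pics/s6.png",cv2.resize(c["frame"][150:350,130:380],None,fx=3,fy=3,interpolation=cv2.INTER_CUBIC))
E
```

```text
t: 51.32
tool_pos: [0.5361, 0.1818, 0.1189]
eef_rot: [1.731, 1.793, 0.75]
force: [0.4, -0.3, -1.1]
width: 0.146
finger_force: 119.9
51.3167 [0.5361 0.1818 0.1189] [1.731 1.793 0.75 ] [ 0.4 -0.3 -1.1] 0.14623180448403125 119.92446541786194
n 3 row [-0.01  0.01  0.36] [ 0.02 -0.   -0.01]
side 463 z 98/99.5% [0.1292 0.1296] x [-0.026   0.0484] y [-0.0104  0.0086] tilt y/z -0.087 tilt x/z -0.063
top 452 z 98/99.5% [0.1291 0.1297] x [-0.0381  0.0486] y [-0.0101  0.0096] tilt y/z -0.126 tilt x/z 0.176
```

View pics/s6.png

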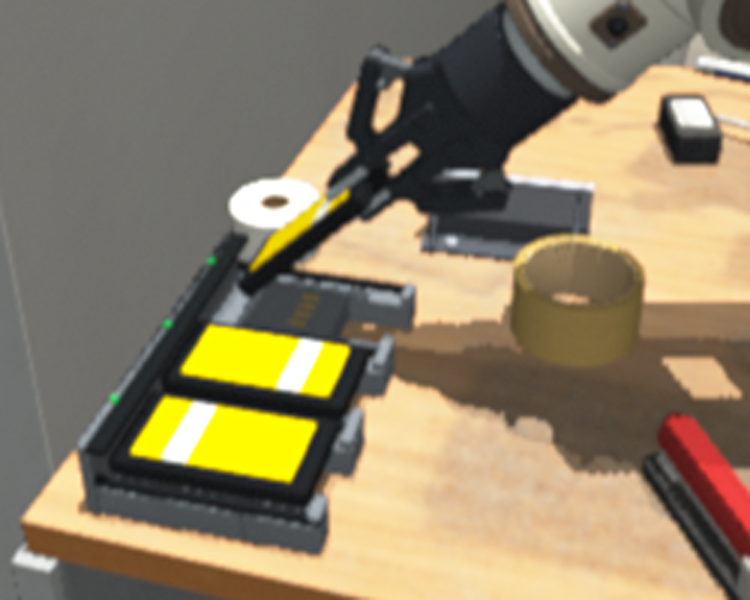

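Side view: packs 1 and 2 lie flat, and the third is at the mouth of bay 3 with its label up. The grip reading jumped to 120 N, so I'll check whether the pack slipped.

```bash
python3 - <<'E'
from kin import *
s=env.sense();R0=R.from_rotvec(s["eef_rot"]).as_matrix()
for n in("side","top"):
    q=(pts(cap(n))-s["tool_pos"])@R0
    for z0 in np.arange(.02,.125,.01):
        m=(abs(q[...,0])<.045)&(abs(q[...,1])<.013)&(q[...,2]>z0)&(q[...,2]<z0+.01)
        v=q[m];print(n,round(z0,3),m.sum(),*( (np.round(v[:,0].min(),3),np.round(v[:,0].max(),3),np.round(np.percentile(v[:,1],[5,50,95]),4)) if m.sum()>3 else ()))
E
```

```text
side 0.02 49 -0.018 0.035 [-0.0041  0.0061  0.0085]
side 0.03 56 -0.028 0.034 [-0.0036  0.0075  0.0084]
side 0.04 57 -0.025 0.034 [-0.004   0.0069  0.0085]
side 0.05 55 -0.023 0.036 [-0.0044  0.0074  0.0085]
side 0.06 50 -0.024 0.034 [-0.0037  0.0073  0.0084]
side 0.07 49 -0.028 0.035 [-0.0042  0.0069  0.0084]
side 0.08 49 -0.02 0.035 [-0.0039  0.0064  0.0084]
side 0.09 19 -0.016 0.034 [-0.0029  0.0059  0.0082]
side 0.1 0
side 0.11 0
side 0.12 54 -0.033 0.031 [-0.0127 -0.0092  0.0004]
top 0.02 34 -0.031 0.029 [0.0065 0.008  0.0088]
top 0.03 55 -0.031 0.03 [0.0028 0.0077 0.0091]
top 0.04 52 -0.031 0.031 [0.0031 0.0079 0.0094]
top 0.05 49 -0.031 0.029 [0.0061 0.0077 0.009 ]
top 0.06 52 -0.031 0.03 [0.0049 0.0077 0.0091]
top 0.07 47 -0.031 0.031 [0.005  0.008  0.0089]
top 0.08 40 -0.031 0.029 [0.0057 0.0077 0.0095]
top 0.09 21 -0.031 0.03 [0.006  0.0071 0.0085]
top 0.1 2
top 0.11 22 -0.038 0.045 [-0.0128 -0.0078  0.0129]
top 0.12 67 -0.04 0.045 [-0.0103 -0.0057  0.0027]
```

No slip (tip at about 96 mm, as before). Inserting.

```bash
python3 -m crank '0 0 .35 .02 0 0 8;0 0 .3 .02 0 0 8;0 0 .2 .02 0 0 8;0 0 0 0 0 0 8;0 0 0 0 0 0 8'
python3 - <<'E'
from kin import *
s=st();p,A=place(3,45,back=0,L=.097);plan(p-CY*.002,A,n=1);q=s["tool_pos"]-CO;print("cradle",q@CX,q@CY,q[2])
E
```

```text
t: 51.98
tool_pos: [0.5536, 0.1826, 0.1]
eef_rot: [1.736, 1.797, 0.746]
force: [0.4, -0.7, -1.6]
width: 0.147
finger_force: 119.9
51.9833 [0.5536 0.1826 0.1   ] [1.736 1.797 0.746] [ 0.4 -0.7 -1.6] 0.14682743478617344 119.92930054664612
n 1 row [-0.04  0.08  0.22] [-0.01 -0.02 -0.03]
cradle -0.01890612189038813 -0.07479246763169953 0.0999626609972463
```

```bash
python3 -m crank '-.02 .04 .12 0 0 0 8;-.02 .04 .1 0 0 0 8;0 0 0 0 0 0 8;0 0 0 0 0 0 8'
python3 - <<'E'
from kin import *
s=st();p,A=place(3,45,back=0,L=.097);plan(p-CY*.002,A,n=1);q=s["tool_pos"]-CO;print("cradle",q@CX,q@CY,q[2])
E
```

```text
t: 52.32
tool_pos: [0.5601, 0.1817, 0.0975]
eef_rot: [1.735, 1.796, 0.748]
force: [-0.6, -0.5, -2.1]
width: 0.146
finger_force: 119.9
52.3167 [0.5601 0.1817 0.0975] [1.735 1.796 0.748] [-0.6 -0.5 -2.1] 0.14579626308738744 119.92857456207275
n 1 row [-0.   -0.01  0.01] [-0.   -0.02 -0.03]
cradle -0.01246874710729902 -0.07587140595502988 0.0975384750484659
```

```bash
python3 -m crank '0 0 0 0 0 0 20;0 0 0 0 0 0 30;0 0 0 0 0 0 40;0 0 0 0 0 0 50;0 0 0 0 0 0 60;0 0 0 0 0 0 70;0 0 0 0 0 0 70' 30
python3 -m crank '0 -.16 .1 0 0 0 70;0 -.16 .1 0 0 0 70;0 -.16 .1 0 0 0 70;0 -.16 .1 0 0 0 70;0 -.16 .1 0 0 0 70;0 -.16 .1 0 0 0 70;0 -.16 .1 0 0 0 70;0 -.16 .1 0 0 0 70;0 0 0 0 0 0 70'
python3 - <<'E'
from kin import *
s=st();q=s["tool_pos"]-CO;print("cradle",q@CX,q@CY,q[2]);packpose(3)
E
```

```text
t: 52.9
tool_pos: [0.56, 0.1818, 0.0976]
eef_rot: [1.735, 1.796, 0.748]
force: [0.3, -0.8, -0.7]
width: 0.819
finger_force: 0.2
t: 53.65
tool_pos: [0.5492, 0.1814, 0.0522]
eef_rot: [1.736, 1.797, 0.746]
force: [-0.6, -1.3, -0.4]
width: 0.817
finger_force: 0.4
53.65 [0.5492 0.1814 0.0522] [1.736 1.797 0.746] [-0.6 -1.3 -0.4] 0.8172687295809223 0.36876623053103685
cradle -0.023348401302075137 -0.07576468554932646 0.052231158991370014
yellow 566 x [-0.04813208  0.04856372] y [-0.0260295   0.02799352] z [0.03838622 0.04560733 0.05463017] slope -8.825598808119668
near edge x [-0.08949248 -0.08828623]
```

```bash
python3 -m crank '0 -.14 .1 0 0 0 70;0 -.14 .1 0 0 0 70;0 0 0 0 0 0 70;0 -.2 -.2 0 0 0 70;0 -.25 -.25 0 0 0 70;0 -.3 -.3 0 0 0 70;0 0 0 0 0 0 70'
python3 - <<'E'
from kin import *
s=st();q=s["tool_pos"]-CO;print("cradle",q@CX,q@CY,q[2]);packpose(3)
E
```

```text
t: 54.28
tool_pos: [0.5138, 0.1803, 0.043]
eef_rot: [1.735, 1.797, 0.747]
force: [-0.4, 0.4, -0.8]
width: 0.821
finger_force: 0.0
54.2833 [0.5138 0.1803 0.043 ] [1.735 1.797 0.747] [-0.4  0.4 -0.8] 0.8205950814488062 0.0
cradle -0.058760391224853686 -0.07558721285600029 0.04299729565724117
yellow 609 x [-0.05069192  0.04661513] y [-0.02575414  0.02821171] z [0.0358936  0.03766233 0.03954616] slope -0.9667017378541429
near edge x [-0.08802028 -0.08244724]
```

```bash
python3 -m crank '0 -.2 -.2 0 0 0 70;0 .5 -.5 0 0 0 70;0 .6 -.6 0 0 0 70;0 .7 -.7 0 0 0 70;0 .7 -.7 0 0 0 70;0 .7 -.7 0 0 0 70;0 0 0 0 0 0 70'
python3 - <<'E'
from kin import *
s=st();packpose(1);packpose(2);c=packpose(3);packs()
cv2.imwrite("pics/s7.png",cv2.resize(c["frame"][200:350,130:330],None,fx=4,fy=4,interpolation=cv2.INTER_CUBIC))
E
```

```text
t: 54.92
tool_pos: [0.5098, 0.1799, 0.1782]
eef_rot: [1.73, 1.789, 0.756]
force: [0.2, 0.7, 1.7]
width: 0.823
finger_force: 0.0
54.9167 [0.5098 0.1799 0.1782] [1.73  1.789 0.756] [0.2 0.7 1.7] 0.8232525781569282 0.0
yellow 998 x [-0.05007352  0.04748966] y [-0.02405894  0.02756824] z [0.0354835  0.03735333 0.03910836] slope -0.059790487766321024
near edge x [-0.06485657 -0.06141239]
yellow 777 x [-0.04914807  0.04789941] y [-0.02419745  0.02898557] z [0.03555638 0.03746543 0.03944706] slope 0.07918196403765823
near edge x [-0.06746324 -0.06076028]
yellow 608 x [-0.04990688  0.0467375 ] y [-0.02548095  0.02806792] z [0.03579959 0.03759372 0.03935767] slope -0.011547806476065039
near edge x [-0.06552646 -0.06192178]
```

View pics/s7.png

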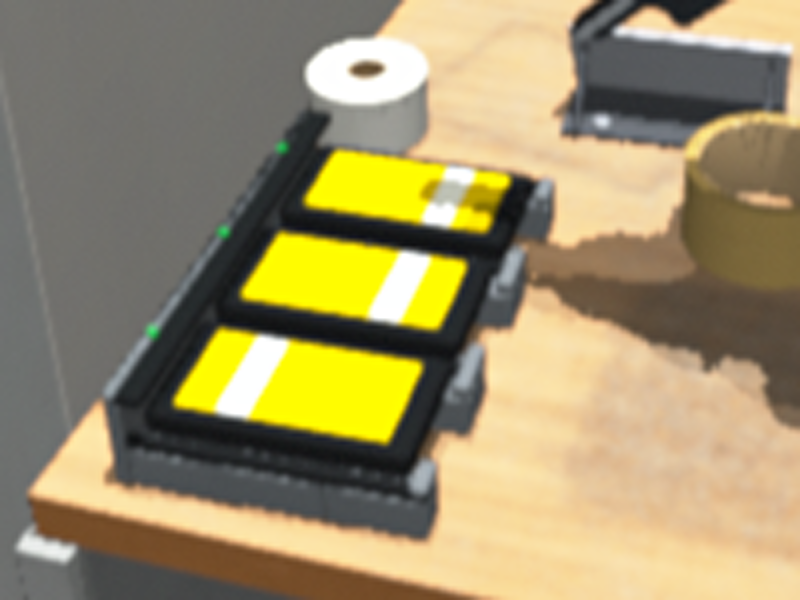

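All three packs lie flat in their bays, labels up and behind the corner stops, with the hand clear. Handing in.

```bash
python3 -c "
from plant import env
print(env.job_done())"
```

```text
the job is handed in; nothing more can be done
None
```

All three packs are in the cradle, one to a bay, lying flat behind the corner stops with labels up; nothing touched the rolls or adapter as far as I saw, and the job was handed in at about 55 s, with no verdict returned.

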